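# Lay out the sharpening station

## Task

Set up the sharpening station on the wooden stone board: the thick coarse stone flat in the left-hand bay, the paddle strop leather side up in the right-hand bay with its handle sticking out of the open front towards the robot, and the fine stone on its dark wooden base in the middle bay between them, with the small pale dressing stone lying lengthwise on the middle of the fine stone's top. Put the lid fully and squarely on the honing-paste tub so that no grit gets in. Set the brittle stones down without dropping them, and leave the small turned wooden cup where it stands.

Things in the scene. Friction and masses are not known exactly. Their poses are not given: they have to be found in the camera images.
- stone_board: Pale wooden board fixed to the bench, 160 (x) x 262 (y) mm. Origin: centre of its underside; x away from the robot, y to the left. Bays left, middle, right centred at y = +84, 0, -84 mm, x = 0; floors at z = 12 mm; each 136 long (x), 66 wide. Dark bars at both ends and dark 24 mm long corner cleats rise to z = 24 mm; mid-length the bays are open to each other. The right bay has no near (-x) bar.
- coarse_c (a point): Coarse stone: dark grey block 115 (x) by 44 (y) by 36 (z) mm, 0.4 kg. Point at its centre, 18 mm above its underside; x along its length, z up. Starts on a 3 mm black rubber mat beside the fine stone and the strop, in any order, lengthwise to the robot.
- fine_c (a point): Fine stone: cream stone 104 by 40 by 15 mm glued on a dark wooden base 120 (x) by 50 (y) by 11 mm, 26 mm high in all, about 0.26 kg. Point at its centre, 13 mm above the underside; x along its length, z up. Starts on the same mat.
- strop_c (a point): Paddle strop, brown leather on a pale wooden paddle, 112 (x) by 44 (y) by 20 (z) mm, plus a handle 24 mm wide and 15 mm high from the paddle's -x end to 131 mm from its centre; 0.15 kg. Point at the centre of the paddle without handle, 10 mm above the underside; x points away from the handle, z up. Starts on the same mat, handle towards the robot.
- dresser_c (a point): Dressing stone: small off-white block 60 (x) by 28 (y) by 24 (z) mm, about 0.09 kg, lying on the bench in the row between mat and board. Point at its centre, 12 mm above the underside; x along its length, z up.
- lid_c (a point): Tub's lid: round plain white plastic cap, 58 mm across, 12 mm high, skirt 2 mm, 25 g, skirt down on the bench in the same row. Point at its centre, 6 mm above the skirt's edge; z up. Top 3 mm thick: fully on, it rests on the tub's rim, this point 3 mm below the rim on the tub's axis. Slips on without snapping, 2.5 mm clearance all round.
- tub_rim (a point): Honing-paste tub, open: white plastic, body 58 mm across up to 29 mm, then a neck 49 mm across tapering to 42 mm at the rim, 39 mm above the bench; filled level with grey-green hard paste; 0.13 kg, loose, upright in the same row. Point at the centre of its rim; z up.
- cup_c (a point): Small turned wooden cup, 58 mm across the mouth and 45 mm high, empty, standing at the robot's end of the same row. Bystander. Point at its centre, 22 mm above the bench.
Not all that is in view belongs to the job. Of the things like the part that bears strop_c, leave any that is red; of the rest the smaller one is meant.

How it is judged:
At the end, for the whole second after the job is handed in: Stones and strop flat in their bays (15 mm, 4 mm in height, 0.25 rad), strop handle to the near side; dressing stone flat on the fine stone (20 mm along, 12 mm across, 0.3 rad); lid on the upright tub (5 mm off axis, 3 mm in height); all at rest (x of coarse_c in the frame of stone_board between -0.015 and 0.015 m and y of coarse_c in the frame of stone_board between 0.069 and 0.099 m and z of coarse_c in the frame of stone_board between 0.026 and 0.034 m and angle between each of coarse_c, fine_c, strop_c, dresser_c, lid_c, tub_rim's own z axis and vertical below 0.1 rad and angle between the x axis of each of coarse_c, fine_c, strop_c and the x axis of stone_board, either way round below 0.25 rad and x of fine_c in the frame of stone_board between -0.015 and 0.015 m and y of fine_c in the frame of stone_board between -0.015 and 0.015 m and z of fine_c in the frame of stone_board between 0.021 and 0.029 m and x of strop_c in the frame of stone_board between -0.015 and 0.015 m and y of strop_c in the frame of stone_board between -0.099 and -0.069 m and z of strop_c in the frame of stone_board between 0.018 and 0.026 m and y of stone_board in the frame of strop_c above 0.04 m and x of dresser_c in the frame of fine_c between -0.02 and 0.02 m and y of dresser_c in the frame of fine_c between -0.012 and 0.012 m and z of dresser_c in the frame of fine_c between 0.021 and 0.029 m and angle between the x axis of dresser_c and the x axis of fine_c, either way round below 0.3 rad and horizontal distance between lid_c and tub_rim below 0.005 m and z of lid_c in the frame of tub_rim between -0.006 and 0 m and linear speed of each of coarse, fine, strop, dresser, lid below 0.02 m/s); the robot touches nothing.
It fails at once if the small turned cup moved more than 40 mm (distance of cup_c from where it was at the start of the episode above 0.04 m).
It fails at once if the coarse stone dropped from more than about 18 mm (contact force between the fingers and coarse below 0.05 N and linear speed of coarse above 0.6 m/s).
It fails at once if the fine stone dropped from more than about 18 mm (contact force between the fingers and fine below 0.05 N and linear speed of fine above 0.6 m/s).
It fails at once if the dressing stone dropped from more than about 18 mm (contact force between the fingers and dresser below 0.05 N and linear speed of dresser above 0.6 m/s).
It also fails if it takes over 122 s, if anything falls off the work surface, if the arm or the gripper's body presses on something with over 40 N, if the wrist force passes 120 N, or if a joint passes its speed limit or range.

## Robot

A 7-joint arm with a two-finger parallel gripper is mounted at the origin on the work surface. World frame = base frame: x ahead of the robot, y to its left, z up, the work surface at z = 0. Lengths are in m, angles in rad, forces in N, time in s.
With the tool pointing down it reaches from about 0.4 to 0.875 m from the base axis. Payload 4.4 kg.
Tool frame: the origin (TCP) lies midway between the tips of the shut fingers; the grasp point (between the pads) lies manip.grasp_offset behind it (manip.grasp_offset is the distance from the TCP to the grasp point, in m); z points along the fingers, y is the direction in which the jaws open and shut (so a half turn about z gives the same grasp; the last joint's range is limited). The gripper opens to 85 mm and grips with 20 to 120 N. Pads are 22 mm wide; open, the fingers measure 114 mm over their backs; the gripper's body (76 mm by 85 mm) begins 54 mm behind the grasp point. The pads swing forward as they close: fully open they stand 13 mm farther back than shut.
Start: joints at [-1.247, 0.628, 0.038, 1.517, -0.027, 0.996, -0.02], TCP at [0.247, 0.601, 0.231] pointing down, gripper open.
Joint ranges: [-3.06, 3.06], [-0.37, 2.12], [-1.25, 1.32], [0.18, 2.47], [-1.1, 4.24], [0.23, 1.98], [-2.94, 2.94]. Speed limits (rad/s): [2.57, 2.57, 3.14, 3.14, 3.14, 3.14, 3.14].

## Interface

Orientations are given as a 3x3 rotation matrix whose columns are the frame's x, y, z axes.
In Python, from station import manip gives the robot as it stands.
- The arm moves only by the shell command python3 -m jog 'ROWS' [FORCE]. ROWS is JSON, a list of rows, each an object of numbers: "dx", "dy", "dz": the shift along the tool's x, y, z each as a share of 25 mm, from -1 to 1; "rx", "ry", "rz": the turn, a rotation vector about the tool's x, y, z each as a share of 10 degrees, from -1 to 1; "grip": the closure, from 0 (fully open) to 1 (shut). A call has 1 to 5 rows; each row shifts and turns the commanded pose from where the row before left it, along the tool's axes as they then stand; what a row does not reach is not made up. A row lasts 1/8 s, in which the tool goes at most 62.5 mm and 10.7 degrees, less where a joint would pass 70% of its speed; a pose out of reach is approached as far as the arm can. A call with a number of a shift or a turn outside -1 to 1 is refused whole. A call with a gripper value outside its range is refused whole. The fingers move at their own pace and stop on an object; FORCE is the grip in N (left out, the last holds). Time passes only in rows, so rows that do not move let the fingers close. It gives the time, the measured TCP pose, the force and the opening at its end, in the units of the state.
- manip.read_state(): the state, without advancing time (a new reading comes with each control period).
- manip.read_camera(name): name is "scene" or "side" or "wrist"; returns the picture (400x640x3 uint8, red, green, blue); there is no depth.
- manip.calibration(name): a dict with "fovy" (degrees; the focal length in pixels is half the picture's height over the tangent of half this angle, whatever the lens; pixels are square), "cx", "cy" (the principal point, pixels), "k1" (the pictures are not rectified: a ray, as slopes to the right and down, at radius r is drawn at 1 + k1 r^2 times it, then the intrinsics apply), "cam_to_world" (4x4, takes a point from camera to world coordinates); the wrist camera has in their place "T_tool_cam" (4x4, takes a point from camera to tool coordinates, whose origin is the TCP and whose axes are the flange's). Camera axes: x right, y down, z forward; pixel columns grow to the right and rows downward; lengths in m; the calibration is good to about 2 mm. A picture is of the moment at which its call begins: read the wrist's pose just before it. calibration takes no time and is no camera call.
- manip.sign_off(): hands the job in, once; it reports no verdict.
Trained networks look in the newest picture that a camera, given by its name, has taken for a name from the list of things; names that differ only in an ending like _2 or _b are one class to them, and where a whole thing is asked for, a point or a joint stands for the part that bears it (a point fixed in the world has none). Each returns a list of dicts, best first, with "confidence" (0 to 1); they miss things now and then, are a little off and sometimes report something else, mostly with a low value. They report only what shows in the picture. A call takes as long as a camera call. They do not tell look-alikes from the thing itself.
- manip.boxes_of(name, camera): "uv" ([column, row] in pixels, amid what is visible of it).
- manip.spot_point(name, camera): "uv" ([column, row] in pixels: a listed point, or the origin of a listed thing).
The state is a dict: "time": time; "joint_positions": joint angles; "joint_velocities": joint speeds; "effort": joint torques, N m; "position": TCP position; "eef_rot": TCP orientation; "contact_force": force on the tool from outside, world axes, zero at the start; "torque": the same for the moment, N m; "grip_width": finger opening in m.
Only numpy, scipy, OpenCV 4.12 (cv2) and the standard library are available. Lean on these libraries where they do the work, as an engineer would, in place of code of your own. Each camera call takes 0.05 s, during which the arm holds its last target. There are 200 camera calls.

## Working session

There is one attempt and no reset: what is moved stays moved. The work goes in short steps, Python scripts to look and compute and a shell command to move; the robot and the scene stay as the last step left them, time stands still between calls to the robot, and variables do not carry over. Pictures are saved under pics/ and viewed, about 12 in all and at most 16, crops included, and the job is handed in when it is done.

```bash
ls; mkdir -p pics; cat > h.py <<'E'
import numpy as np, cv2
from station import manip
def cal(n):
    c=manip.calibration(n); f=200/np.tan(np.radians(c["fovy"])/2)
    if n=="wrist":
        s=manip.read_state(); T=np.eye(4); T[:3,:3]=s["eef_rot"]; T[:3,3]=s["position"]; M=T@np.array(c["T_tool_cam"])
    else: M=np.array(c["cam_to_world"])
    return f,c["cx"],c["cy"],c["k1"],M
def pix2w(n,uv,z,C=None):
    f,cx,cy,k,M=C or cal(n); d=np.array([(uv[0]-cx)/f,(uv[1]-cy)/f]); u=d.copy()
    for _ in range(30): u=d/(1+k*(u@u))
    r=M[:3,:3]@np.r_[u,1]; o=M[:3,3]; return o+r*(z-o[2])/r[2]
def w2pix(n,p,C=None):
    f,cx,cy,k,M=C or cal(n); q=M[:3,:3].T@(np.array(p)-M[:3,3]); u=q[:2]/q[2]; u=u*(1+k*(u@u)); return np.array([u[0]*f+cx,u[1]*f+cy])
def save(n,f):
    im=manip.read_camera(n); cv2.imwrite("pics/"+f,cv2.cvtColor(np.array(im),cv2.COLOR_RGB2BGR)); return im
Z=dict(coarse_c=.021,fine_c=.016,strop_c=.013,dresser_c=.012,lid_c=.006,tub_rim=.039,cup_c=.022,stone_board=0)
E
python3 - <<'E'
from h import *
print(manip.grasp_offset, {k:(v if np.ndim(v)<2 else 0) for k,v in manip.read_state().items()})
for n in("scene","side"):
    save(n,n+"0.png"); print(n,np.round(cal(n)[4],3).tolist())
    for k in Z:
        print(k,[(np.round(d["uv"]).tolist(),round(d["confidence"],2),np.round(pix2w(n,d["uv"],Z[k])[:2],3).tolist()) for d in manip.spot_point(k,n)])
E
```

```text
pics
0.0187 {'time': 0.0, 'joint_positions': array([-1.24683671,  0.62932928,  0.03842402,  1.51836418, -0.02698752,
        0.99632452, -0.01997545]), 'joint_velocities': array([ 5.05630067e-04,  4.14554628e-04, -2.34943800e-04,  8.33698423e-04,
        9.07630930e-04,  1.99741008e-05, -4.29359698e-04]), 'effort': array([ 2.11647844e-04, -5.63405299e+01,  1.22656245e+00, -1.93439591e+01,
        1.10959826e-02,  1.05258744e-02,  1.69453887e-05]), 'position': array([0.24670515, 0.60068039, 0.23040092]), 'eef_rot': 0, 'contact_force': array([ 0.37232496, -0.10523712, -0.8422008 ]), 'torque': array([0.02560283, 0.03225496, 0.02881949]), 'grip_width': 0.08552173002440729}
scene [[-0.543, 0.619, -0.567, 0.968], [0.84, 0.395, -0.373, 0.334], [-0.007, -0.679, -0.734, 0.757], [0.0, 0.0, 0.0, 1.0]]
coarse_c [([209.0, 186.0], 0.75, [0.518, -0.324]), ([388.0, 298.0], 0.45, [0.559, 0.235])]
fine_c [([231.0, 195.0], 0.71, [0.509, -0.253])]
strop_c [([273.0, 126.0], 0.71, [0.202, -0.348]), ([261.0, 209.0], 0.7, [0.503, -0.156]), ([448.0, 210.0], 0.56, [0.245, 0.251])]
dresser_c [([306.0, 240.0], 
[... 165 characters left out ...]
_c [([329.0, 212.0], 0.57, [0.423, 0.001])]
stone_board []
side [[0.983, -0.149, 0.107, 0.317], [-0.183, -0.749, 0.636, -0.713], [-0.015, -0.645, -0.764, 0.917], [0.0, 0.0, 0.0, 1.0]]
coarse_c [([363.0, 301.0], 0.97, [0.514, -0.336])]
fine_c [([347.0, 273.0], 0.91, [0.494, -0.247])]
strop_c [([235.0, 329.0], 0.93, [0.184, -0.344]), ([336.0, 245.0], 0.69, [0.487, -0.15]), ([238.0, 161.0], 0.65, [0.226, 0.265])]
dresser_c [([336.0, 203.0], 0.52, [0.523, 0.006])]
lid_c [([389.0, 198.0], 0.56, [0.698, -0.001])]
tub_rim [([364.0, 188.0], 0.55, [0.621, 0.026])]
cup_c [([306.0, 206.0], 0.9, [0.424, 0.003]), ([335.0, 207.0], 0.31, [0.516, -0.017])]
stone_board [([325.0, 157.0], 0.9, [0.538, 0.236])]
```

View pics/scene0.png

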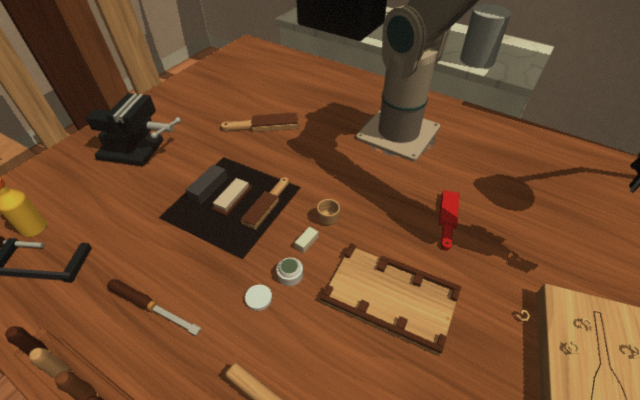

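View pics/side0.png

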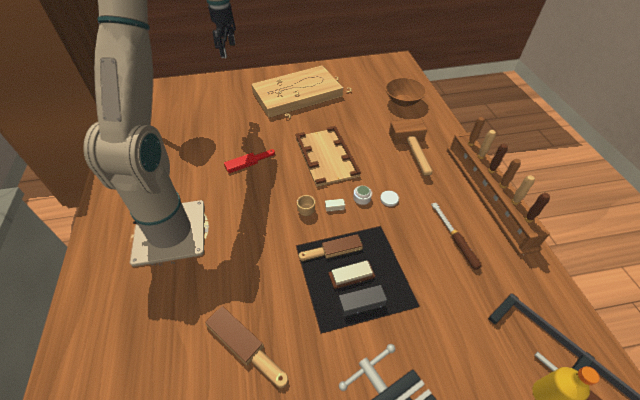

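```bash
python3 -c "
from h import *
s=manip.read_state();print(np.round(s['eef_rot'],3).tolist());c=manip.calibration('wrist');print(np.round(c['T_tool_cam'],3).tolist(),c['fovy'])
import json;print(c['cx'],c['cy'],c['k1'],manip.calibration('side')['k1'])"
```

```text
[[-0.925, 0.38, -0.0], [0.38, 0.925, 0.0], [0.0, 0.0, -1.0]]
[[-0.0, -0.95, -0.312, 0.081], [1.0, 0.0, -0.001, 0.001], [0.001, -0.312, 0.95, -0.142], [0.0, 0.0, 0.0, 1.0]] 59.74346718856863
317.8892768734684 202.75467699633697 -0.03858573814410941 0.009367890279557782
```

The pictures show the mat, with the coarse stone at scene (209,186), fine stone (231,195) and strop (261,209). The cup (328,212), dresser (306,240), tub (290,268) and lid (258,297) stand in a row, and the board is at (392,298).

There are three strop candidates:
- **Scene (273,126):** a brown paddle, and the larger one.
- **Scene (448,215):** red, so it stays.
- **Scene (261,209):** brown on the mat, with its handle towards the robot.

The one on the mat fits, because it is not red and is the smaller of the other two. I'll move to an overview pose and confirm with a wrist crop.

```bash
python3 -m jog '[{"rz":-0.75,"dz":-1},{"rz":-0.75,"dz":-1},{"rz":-0.73,"dz":-0.8},{"dy":-1,"dx":-1},{"dy":-1,"dx":-1}]'
python3 -m jog '[{"dy":-1,"dx":-1},{"dy":-1,"dx":-1},{"dy":-1,"dx":-1},{"dy":-1,"dx":-1},{"dy":-1,"dx":-1}]'
python3 -m jog '[{"dy":-1,"dx":-0.5},{"dy":-1,"dx":-0.5},{"dy":-1,"dx":-0.5},{"dy":-1},{"dy":-1}]'
python3 -m jog '[{"dy":-1},{"dy":-1},{"dy":-1},{"dy":-1},{"dy":-1}]'
python3 -m jog '[{"dy":-1},{"dy":-1},{"dy":-1},{"dy":-1},{}]'
```

```text
schema error: expected keys dx, dy, dz, rx, ry, rz, grip
schema error: expected keys dx, dy, dz, rx, ry, rz, grip
schema error: expected keys dx, dy, dz, rx, ry, rz, grip
schema error: expected keys dx, dy, dz, rx, ry, rz, grip
schema error: expected keys dx, dy, dz, rx, ry, rz, grip
```

```bash
python3 -m jog '[{"dx":0,"dy":0,"dz":-1,"rx":0,"ry":0,"rz":-0.75,"grip":0},{"dx":0,"dy":0,"dz":-1,"rx":0,"ry":0,"rz":-0.75,"grip":0},{"dx":0,"dy":0,"dz":-0.8,"rx":0,"ry":0,"rz":-0.73,"grip":0},{"dx":-1,"dy":-1,"dz":0,"rx":0,"ry":0,"rz":0,"grip":0},{"dx":-1,"dy":-1,"dz":0,"rx":0,"ry":0,"rz":0,"grip":0}]'
python3 -m jog '[{"dx":-1,"dy":-1,"dz":0,"rx":0,"ry":0,"rz":0,"grip":0},{"dx":-1,"dy":-1,"dz":0,"rx":0,"ry":0,"rz":0,"grip":0},{"dx":-1,"dy":-1,"dz":0,"rx":0,"ry":0,"rz":0,"grip":0},{"dx":-1,"dy":-1,"dz":0,"rx":0,"ry":0,"rz":0,"grip":0},{"dx":-1,"dy":-1,"dz":0,"rx":0,"ry":0,"rz":0,"grip":0}]'
python3 -m jog '[{"dx":-1,"dy":-1,"dz":0,"rx":0,"ry":0,"rz":0,"grip":0},{"dx":-0.5,"dy":-1,"dz":0,"rx":0,"ry":0,"rz":0,"grip":0},{"dx":-0.5,"dy":-1,"dz":0,"rx":0,"ry":0,"rz":0,"grip":0},{"dx":0,"dy":-1,"dz":0,"rx":0,"ry":0,"rz":0,"grip":0},{"dx":0,"dy":-1,"dz":0,"rx":0,"ry":0,"rz":0,"grip":0}]'
```

```text
time: 1.52
position: [0.2974, 0.5508, 0.3016]
eef_rot: [[-1.0, -0.0, 0.0], [-0.0, 1.0, 0.001], [-0.0, 0.001, -1.0]]
contact_force: [0.3, -0.3, -0.6]
grip_width: 0.0855
time: 2.15
position: [0.4227, 0.4253, 0.3014]
eef_rot: [[-1.0, 0.001, 0.0], [0.001, 1.0, 0.0], [-0.0, 0.0, -1.0]]
contact_force: [1.0, 0.4, -1.0]
grip_width: 0.0851
time: 2.78
position: [0.4718, 0.3001, 0.3013]
eef_rot: [[-1.0, 0.001, -0.0], [0.001, 1.0, 0.0], [0.0, 0.0, -1.0]]
contact_force: [0.6, 0.5, 0.5]
grip_width: 0.0852
```

```bash
cat > look.py <<'E'
from h import *
import sys
def look(fn,names,cam="wrist"):
    C=cal(cam); im=save(cam,fn)
    for k in names:
        print(k,[(np.round(d["uv"]).tolist(),round(d["confidence"],2),np.round(pix2w(cam,d["uv"],Z[k],C)[:2],4).tolist()) for d in manip.spot_point(k,cam)][:3])
    return C,im
E
python3 -c "
from look import *
look('w1.png',['stone_board'])"
python3 -m jog '[{"dx":0,"dy":-1,"dz":0,"rx":0,"ry":0,"rz":0,"grip":0},{"dx":0,"dy":-1,"dz":0,"rx":0,"ry":0,"rz":0,"grip":0},{"dx":0,"dy":-1,"dz":0,"rx":0,"ry":0,"rz":0,"grip":0},{"dx":0,"dy":-1,"dz":0,"rx":0,"ry":0,"rz":0,"grip":0},{"dx":0,"dy":-1,"dz":0,"rx":0,"ry":0,"rz":0,"grip":0}]'
python3 -m jog '[{"dx":0,"dy":-1,"dz":0,"rx":0,"ry":0,"rz":0,"grip":0},{"dx":0,"dy":-1,"dz":0,"rx":0,"ry":0,"rz":0,"grip":0},{"dx":0,"dy":-1,"dz":0,"rx":0,"ry":0,"rz":0,"grip":0},{"dx":0,"dy":-1,"dz":0,"rx":0,"ry":0,"rz":0,"grip":0},{"dx":0,"dy":-1,"dz":0,"rx":0,"ry":0,"rz":0,"grip":0}]'
python3 -m jog '[{"dx":0,"dy":-1,"dz":0,"rx":0,"ry":0,"rz":0,"grip":0},{"dx":0,"dy":-1,"dz":0,"rx":0,"ry":0,"rz":0,"grip":0},{"dx":0,"dy":-1,"dz":0,"rx":0,"ry":0,"rz":0,"grip":0},{"dx":0,"dy":-1,"dz":0,"rx":0,"ry":0,"rz":0,"grip":0},{"dx":0,"dy":-1,"dz":0,"rx":0,"ry":0,"rz":0,"grip":0}]'
python3 -m jog '[{"dx":0,"dy":0,"dz":0,"rx":0,"ry":0,"rz":0,"grip":0}]'
python3 -c "
from look import *
look('w2.png',['coarse_c','fine_c','strop_c','dresser_c','lid_c','tub_rim','cup_c'])"
```

```text
stone_board [([267.0, 204.0], 0.93, [0.5385, 0.232])]
time: 3.5
position: [0.4717, 0.1764, 0.3015]
eef_rot: [[-1.0, -0.001, 0.001], [-0.001, 1.0, 0.001], [-0.001, 0.001, -1.0]]
contact_force: [-0.1, -0.7, -0.1]
grip_width: 0.0857
time: 4.12
position: [0.4719, 0.0513, 0.3015]
eef_rot: [[-1.0, -0.001, 0.001], [-0.001, 1.0, 0.001], [-0.001, 0.001, -1.0]]
contact_force: [0.1, -0.2, 0.5]
grip_width: 0.0854
time: 4.75
position: [0.4721, -0.0738, 0.3015]
eef_rot: [[-1.0, -0.001, 0.001], [-0.001, 1.0, 0.001], [-0.001, 0.001, -1.0]]
contact_force: [-0.8, -0.4, -0.6]
grip_width: 0.0855
time: 4.88
position: [0.4718, -0.075, 0.3015]
eef_rot: [[-1.0, 0.003, 0.001], [0.003, 1.0, -0.0], [-0.001, -0.0, -1.0]]
contact_force: [-0.1, 1.4, -0.3]
grip_width: 0.0858
coarse_c [([116.0, 189.0], 0.87, [0.5102, -0.3327])]
fine_c [([177.0, 184.0], 0.79, [0.5058, -0.2546])]
strop_c [([254.0, 185.0], 0.94, [0.5089, -0.1571]), ([114.0, 189.0], 0.74, [0.5135, -0.341])]
dresser_c [([372.0, 195.0], 0.73, [0.5229, -0.0051])]
lid_c [([365.0, 310.0], 0.89, [0.7015, -0.0061]), ([373.0, 193.0], 0.74, [0.522, -0.0024]), ([115.0, 189.0], 0.23, [0.5145, -0.344])]
tub_rim [([386.0, 269.0], 0.62, [0.6159, 0.0131]), ([374.0, 193.0], 0.62, [0.5116, -0.0072])]
cup_c [([380.0, 116.0], 0.71, [0.4219, -0.0011])]
```

View pics/w1.png

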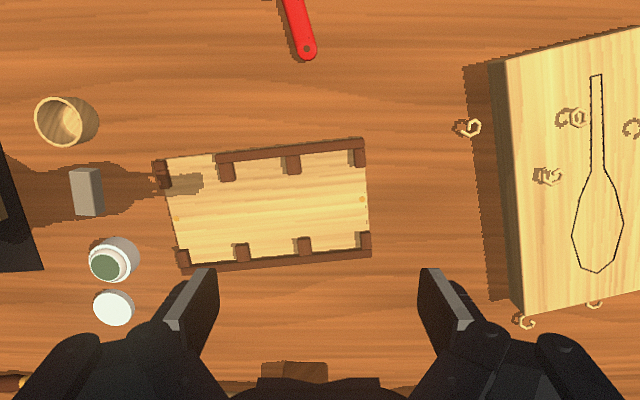

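View pics/w2.png

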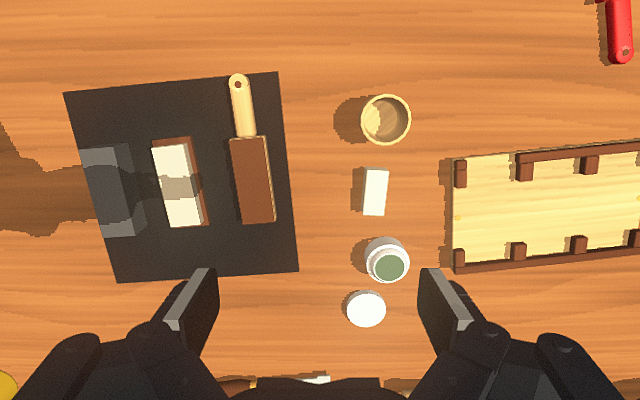

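Wrist view 1 shows the board corners clearly, with the board yawed a little anticlockwise. Wrist view 2 shows the coarse stone (115,190), fine (178,184), strop (252,180), dresser (375,192), tub (388,263), lid (366,309) and cup (386,119). Next comes the confirming crop of the mat, plus outlines by segmentation.

```bash
python3 - <<'E'
from h import *
im=cv2.imread("pics/w2.png")
cv2.imwrite("pics/crop.png",cv2.resize(im[60:290,60:300],None,fx=2.5,fy=2.5,interpolation=cv2.INTER_CUBIC))
C=cal("wrist")
def top(name,mask,z):
    n,l,s,c=cv2.connectedComponentsWithStats(mask.astype(np.uint8)); i=1+np.argmax(s[1:,4])
    pts=np.argwhere(l==i)[:,::-1]
    W=np.array([pix2w("wrist",p,z,C)[:2] for p in pts]).astype(np.float32)
    r=cv2.minAreaRect(W*1000); (a,b),ang=r[1],r[2]
    v=cv2.boxPoints(r); e=[v[1]-v[0],v[2]-v[1]]; e=max(e,key=np.linalg.norm); e=e*np.sign(e[0])
    print(name,s[i],"centre",np.round(np.array(r[0])),"size",np.round(sorted((a,b))),"yaw",round(np.degrees(np.arctan2(e[1],e[0])),1),"mean",np.round(W.mean(0)*1000))
B,G,R=[im[...,i].astype(int) for i in range(3)]
def win(m,x0,x1,y0,y1):
    o=np.zeros_like(m); o[y0:y1,x0:x1]=m[y0:y1,x0:x1]; return o
g=im.min(2)
top("fine",win(g>95,140,215,130,240),.029)
top("leather",win((R-B>40)&(R<140)&(R>60),222,285,125,235),.023)
top("dresser",win(g>200,350,400,160,225),.024)
top("lid",win(g>150,340,392,288,335),.012)
top("coarse",win((g>45),70,140,130,240),.039)
top("board",win((B<R)&(R-B>40)&(R>190)&(G>150),440,640,140,280),.012)
# board from w1 taken at pose (0.4718,0.3001,0.3013)
M=C[4].copy(); M[:3,3]+=np.array([.4718,.3001,.3013])-manip.read_state()["position"]
C1=C[:4]+(M,)
for uv in[(217,154),(363,137),(187,273),(371,258)]: print(uv,np.round(pix2w("wrist",uv,.024,C1)[:2]*1000))
for uv in[(163,158),(180,268)]: print(uv,np.round(pix2w("wrist",uv,.012,C1)[:2]*1000))
E
```

```text
fine [ 151  143   53   85 2793] centre [ 506. -247.] size [ 45. 105.] yaw 6.2 mean [ 504. -247.]
leather [228 138  22  87 101] centre [ 503. -174.] size [  9. 112.] yaw 7.1 mean [ 505. -175.]
dresser [363 170  26  46 919] centre [515.  -1.] size [26. 58.] yaw -3.2 mean [515.  -1.]
lid [ 347  290   39   37 1091] centre [696.  -2.] size [58. 59.] yaw -52.9 mean [696.  -2.]
coarse [  70  130   70  110 6592] centre [ 504. -336.] size [ 91. 155.] yaw -9.2 mean [ 504. -335.]
board [  452   151   188   111 15679] centre [534. 235.] size [149. 260.] yaw -84.0 mean [537. 228.]
(217, 154) [466. 178.]
(363, 137) [446. 354.]
(187, 273) [630. 121.]
(371, 258) [606. 372.]
(163, 158) [473. 105.]
(180, 268) [629. 107.]
```

View pics/crop.png

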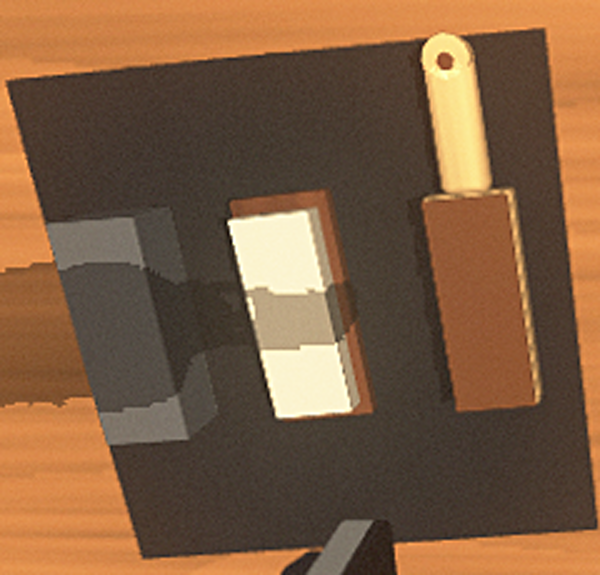

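The crop confirms the strop: brown leather side up, handle near at crop (445,60), paddle (423–540, 190–411), and it is smaller than the big brown paddle. I'll work out centres and yaws from the crop corners.

```bash
python3 - <<'E'
from h import *
C=cal("wrist")
def q(n,P,z,s=1/2.5,o=60):
    W=np.array([pix2w("wrist",np.array(p)*s+o,z,C)[:2] for p in P])*1000
    d=(W[2]+W[3]-W[0]-W[1])/2; e=(W[1]+W[3]-W[0]-W[2])/2
    print(n,"c",np.round(W.mean(0)),"L",round(np.linalg.norm(d)),"W",round(np.linalg.norm(e)),"yaw",round(np.degrees(np.arctan2(d[1],d[0])),1))
q("strop",[(423,198),(513,190),(455,411),(540,405)],.023)
q("coarse",[(48,222),(137,217),(108,445),(188,440)],.039)
q("fine",[(229,222),(312,208),(276,418),(352,410)],.029)
im=cv2.imread("pics/w2.png")
# tub rim: green paste blob, cup mouth
B,G,R=[im[...,i].astype(int) for i in range(3)]
m=((G>R+3)&(G>60)).astype(np.uint8); m[:, :360]=0; m[:,420:]=0; m[:240]=0; m[290:]=0
uv=np.argwhere(m)[:,::-1].mean(0); print("paste",uv,np.round(pix2w("wrist",uv,.039,C)*1000), "area",m.sum())
E
```

```text
strop c [ 502. -153.] L 111 W 44 yaw 4.4
coarse c [ 513. -331.] L 115 W 43 yaw 3.3
fine c [ 507. -248.] L 103 W 41 yaw 5.1
paste [389.14611872 267.02587519] [612.  20.  39.] area 657
```

```bash
cat > d.py <<'E'
from h import *
import sys
x,y,z=map(float,sys.argv[1:4]); s=manip.read_state(); R=s["eef_rot"]
print("units of 25mm:",np.round(R.T@(np.array([x,y,z])-s["position"])/.025,2), "yaw now",round(np.degrees(np.arctan2(-R[1,0],-R[0,0])),2))
E
python3 -m jog '[{"dx":0,"dy":-1,"dz":0.5,"rx":0,"ry":0,"rz":-0.5,"grip":0},{"dx":0,"dy":-1,"dz":1,"rx":0,"ry":0,"rz":0,"grip":0},{"dx":0,"dy":-1,"dz":1,"rx":0,"ry":0,"rz":0,"grip":0},{"dx":0,"dy":0,"dz":1,"rx":0,"ry":0,"rz":0,"grip":0},{"dx":0,"dy":0,"dz":1,"rx":0,"ry":0,"rz":0,"grip":0}]'
python3 d.py .502 -.153 .003
```

```text
time: 5.9
position: [0.4761, -0.1488, 0.188]
eef_rot: [[-0.996, -0.086, 0.0], [-0.086, 0.996, 0.0], [-0.0, 0.0, -1.0]]
contact_force: [0.2, 0.1, 0.4]
grip_width: 0.0854
units of 25mm: [-1.02 -0.26  7.4 ] yaw now 4.94
```

```bash
python3 -m jog '[{"dx":-1,"dy":-0.26,"dz":1,"rx":0,"ry":0,"rz":0,"grip":0},{"dx":0,"dy":0,"dz":1,"rx":0,"ry":0,"rz":0,"grip":0},{"dx":0,"dy":0,"dz":1,"rx":0,"ry":0,"rz":0,"grip":0},{"dx":0,"dy":0,"dz":1,"rx":0,"ry":0,"rz":0,"grip":0},{"dx":0,"dy":0,"dz":1,"rx":0,"ry":0,"rz":0,"grip":0}]'
python3 -m jog '[{"dx":0,"dy":0,"dz":1,"rx":0,"ry":0,"rz":0,"grip":0},{"dx":0,"dy":0,"dz":0.9,"rx":0,"ry":0,"rz":0,"grip":0},{"dx":0,"dy":0,"dz":0.5,"rx":0,"ry":0,"rz":0,"grip":0},{"dx":0,"dy":0,"dz":0,"rx":0,"ry":0,"rz":0,"grip":0.3},{"dx":0,"dy":0,"dz":0,"rx":0,"ry":0,"rz":0,"grip":0.6}]' 50
python3 -m jog '[{"dx":0,"dy":0,"dz":0,"rx":0,"ry":0,"rz":0,"grip":0.7},{"dx":0,"dy":0,"dz":0,"rx":0,"ry":0,"rz":0,"grip":0.8},{"dx":0,"dy":0,"dz":0,"rx":0,"ry":0,"rz":0,"grip":0.8},{"dx":0,"dy":0,"dz":0,"rx":0,"ry":0,"rz":0,"grip":0.8}]'
```

```text
time: 6.52
position: [0.5018, -0.1526, 0.063]
eef_rot: [[-0.996, -0.087, 0.0], [-0.087, 0.996, 0.0], [-0.0, 0.0, -1.0]]
contact_force: [0.0, -0.1, 0.2]
grip_width: 0.0853
time: 7.15
position: [0.5019, -0.1532, 0.0044]
eef_rot: [[-0.996, -0.087, 0.001], [-0.087, 0.996, -0.0], [-0.001, -0.0, -1.0]]
contact_force: [0.5, -0.6, 0.1]
grip_width: 0.0517
time: 7.65
position: [0.5023, -0.1535, 0.0049]
eef_rot: [[-0.996, -0.086, 0.002], [-0.086, 0.996, -0.001], [-0.002, -0.001, -1.0]]
contact_force: [-1.2, -0.4, 7.0]
grip_width: 0.0429
```

```bash
python3 -m jog '[{"dx":0,"dy":0,"dz":-0.6,"rx":0,"ry":0,"rz":0,"grip":0.8},{"dx":0,"dy":0,"dz":-0.9,"rx":0,"ry":0,"rz":0,"grip":0.8},{"dx":0,"dy":0,"dz":-1,"rx":0,"ry":0,"rz":0,"grip":0.8},{"dx":0,"dy":0,"dz":-1,"rx":0,"ry":0,"rz":0,"grip":0.8},{"dx":-0.2,"dy":0.9,"dz":-0.7,"rx":0,"ry":0,"rz":0,"grip":0.8}]'
python3 -m jog '[{"dx":-0.3,"dy":1,"dz":0,"rx":0,"ry":0,"rz":0,"grip":0.8},{"dx":-0.3,"dy":1,"dz":0,"rx":0,"ry":0,"rz":0,"grip":0.8},{"dx":-0.3,"dy":1,"dz":0,"rx":0,"ry":0,"rz":0,"grip":0.8},{"dx":-0.3,"dy":1,"dz":0,"rx":0,"ry":0,"rz":0,"grip":0.8},{"dx":-0.3,"dy":1,"dz":0,"rx":0,"ry":0,"rz":0,"grip":0.8}]'
python3 -m jog '[{"dx":-0.3,"dy":1,"dz":0,"rx":0,"ry":0,"rz":0,"grip":0.8},{"dx":-0.3,"dy":1,"dz":0,"rx":0,"ry":0,"rz":0,"grip":0.8},{"dx":-0.3,"dy":1,"dz":0,"rx":0,"ry":0,"rz":0,"grip":0.8},{"dx":-0.3,"dy":1,"dz":0,"rx":0,"ry":0,"rz":0,"grip":0.8},{"dx":0,"dy":1,"dz":0,"rx":0,"ry":0,"rz":0,"grip":0.8}]'
python3 d.py .548 .1495 .013
python3 -c "
from look import *
look('w3.png',['stone_board','strop_c'])"
```

```text
time: 8.28
position: [0.5043, -0.132, 0.1107]
eef_rot: [[-0.997, -0.083, 0.001], [-0.083, 0.997, -0.001], [-0.001, -0.002, -1.0]]
contact_force: [-0.5, -0.1, -1.7]
grip_width: 0.0422
time: 8.9
position: [0.5307, -0.0013, 0.1095]
eef_rot: [[-0.996, -0.087, 0.0], [-0.087, 0.996, 0.0], [-0.0, 0.0, -1.0]]
contact_force: [-0.0, 0.8, -2.1]
grip_width: 0.0425
time: 9.52
position: [0.5502, 0.1258, 0.1096]
eef_rot: [[-0.996, -0.087, 0.001], [-0.087, 0.996, 0.0], [-0.001, 0.0, -1.0]]
contact_force: [-0.6, -0.3, -1.5]
grip_width: 0.0426
units of 25mm: [0.01 0.95 3.86] yaw now 4.97
stone_board [([458.0, 199.0], 0.6, [0.5399, 0.2331])]
strop_c [([322.0, 284.0], 0.79, [0.6137, 0.1356])]
```

View pics/w3.png

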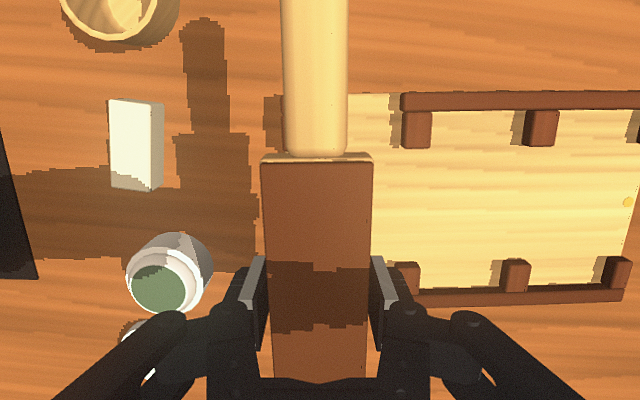

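Wrist view 3: the strop is square in the jaws, with the paddle's near edge at (317,160). The board cleats between the right and middle bays are at (416,130) and (403,275). I'll check the offset in the grip.

```bash
python3 - <<'E'
from h import *
C=cal("wrist")
for z in(.122,.128): print([np.round(pix2w("wrist",p,z,C)*1000) for p in[(261,162),(373,162)]])
print([np.round(pix2w("wrist",p,.024,C)*1000) for p in[(401,93),(403,112),(403,148),(431,148),(420,305),(420,262),(502,260),(530,258)]])
E
```

```text
[array([497., 101., 122.]), array([493., 143., 122.])]
[array([496., 102., 128.]), array([492., 142., 128.])]
[array([466., 172.,  24.]), array([478., 175.,  24.]), array([501., 179.,  24.]), array([499., 197.,  24.]), array([618., 212.,  24.]), array([582., 205.,  24.]), array([575., 265.,  24.]), array([572., 286.,  24.])]
```

```bash
python3 -m jog '[{"dx":0,"dy":0.97,"dz":0.5,"rx":0,"ry":0,"rz":0,"grip":0.8},{"dx":0,"dy":0,"dz":1,"rx":0,"ry":0,"rz":0,"grip":0.8},{"dx":0,"dy":0,"dz":1,"rx":0,"ry":0,"rz":0,"grip":0.8},{"dx":0,"dy":0,"dz":0.8,"rx":0,"ry":0,"rz":0,"grip":0.8},{"dx":0,"dy":0,"dz":0.5,"rx":0,"ry":0,"rz":0,"grip":0.8}]'
python3 -m jog '[{"dx":0,"dy":0,"dz":0,"rx":0,"ry":0,"rz":0,"grip":0.8},{"dx":0,"dy":0,"dz":0,"rx":0,"ry":0,"rz":0,"grip":0.2},{"dx":0,"dy":0,"dz":0,"rx":0,"ry":0,"rz":0,"grip":0.1},{"dx":0,"dy":0,"dz":-0.6,"rx":0,"ry":0,"rz":0,"grip":0.1},{"dx":0,"dy":0,"dz":-1,"rx":0,"ry":0,"rz":0,"grip":0.1}]'
python3 d.py .507 -.248 .01
```

```text
time: 10.3
position: [0.5476, 0.1472, 0.0134]
eef_rot: [[-0.996, -0.085, -0.001], [-0.085, 0.996, -0.001], [0.001, -0.001, -1.0]]
contact_force: [-6.6, -3.7, 48.5]
grip_width: 0.0431
time: 10.92
position: [0.5475, 0.1488, 0.0546]
eef_rot: [[-0.996, -0.087, -0.001], [-0.087, 0.996, -0.0], [0.001, -0.0, -1.0]]
contact_force: [0.6, 0.1, -0.3]
grip_width: 0.0769
units of 25mm: [  2.99 -15.67   1.79] yaw now 4.97
```

```bash
python3 -m jog '[{"dx":0,"dy":-0.6,"dz":-1,"rx":0,"ry":0,"rz":0,"grip":0.1},{"dx":0.2,"dy":-1,"dz":-0.8,"rx":0,"ry":0,"rz":0,"grip":0.1},{"dx":0.2,"dy":-1,"dz":0,"rx":0,"ry":0,"rz":0,"grip":0.1},{"dx":0.2,"dy":-1,"dz":0,"rx":0,"ry":0,"rz":0,"grip":0.1},{"dx":0.2,"dy":-1,"dz":0,"rx":0,"ry":0,"rz":0,"grip":0.1}]'
python3 -m jog '[{"dx":0.2,"dy":-1,"dz":0,"rx":0,"ry":0,"rz":0,"grip":0.15},{"dx":0.2,"dy":-1,"dz":0,"rx":0,"ry":0,"rz":0,"grip":0.15},{"dx":0.2,"dy":-1,"dz":0,"rx":0,"ry":0,"rz":0,"grip":0.15},{"dx":0.2,"dy":-1,"dz":0,"rx":0,"ry":0,"rz":0,"grip":0.15},{"dx":0.2,"dy":-1,"dz":0,"rx":0,"ry":0,"rz":0,"grip":0.15}]'
python3 -m jog '[{"dx":0.2,"dy":-1,"dz":0,"rx":0,"ry":0,"rz":0,"grip":0.15},{"dx":0.2,"dy":-1,"dz":0,"rx":0,"ry":0,"rz":0,"grip":0.15},{"dx":0.2,"dy":-1,"dz":0,"rx":0,"ry":0,"rz":0,"grip":0.15},{"dx":0.2,"dy":-1,"dz":0,"rx":0,"ry":0,"rz":0,"grip":0.15},{"dx":0.2,"dy":-1,"dz":0,"rx":0,"ry":0,"rz":0,"grip":0.15}]'
python3 d.py .507 -.248 .017
python3 -c "
from look import *
C,im=look('w4.png',['fine_c','coarse_c'])
print(cal('scene')[0])"
```

```text
time: 11.55
position: [0.5382, 0.0319, 0.1001]
eef_rot: [[-0.996, -0.087, 0.002], [-0.087, 0.996, 0.0], [-0.002, -0.0, -1.0]]
contact_force: [0.2, -0.1, -0.2]
grip_width: 0.0769
time: 12.18
position: [0.524, -0.095, 0.1]
eef_rot: [[-0.996, -0.087, 0.001], [-0.087, 0.996, -0.0], [-0.001, -0.0, -1.0]]
contact_force: [-0.4, 0.5, 0.6]
grip_width: 0.0728
time: 12.8
position: [0.5099, -0.2218, 0.1]
eef_rot: [[-0.996, -0.087, 0.001], [-0.087, 0.996, -0.001], [-0.001, -0.001, -1.0]]
contact_force: [1.4, -0.7, -0.3]
grip_width: 0.0725
units of 25mm: [ 0.21 -1.03  3.32] yaw now 4.97
fine_c [([275.0, 201.0], 0.94, [0.5048, -0.2512]), ([616.0, 372.0], 0.32, [0.6325, 0.0442])]
coarse_c [([149.0, 203.0], 0.55, [0.5118, -0.3351])]
383.9254962955983
```

View pics/w4.png

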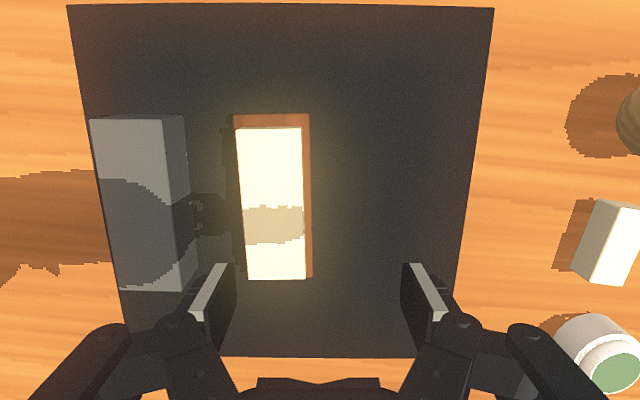

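Wrist view 4: the fine stone's top spans (236,128)–(306,280) and the coarse stone's (90,119)–(183,291). I'll compute both from here.

```bash
cat > q.py <<'E'
from h import *
def q(n,P,z,C):
    W=np.array([pix2w("wrist",p,z,C)[:2] for p in P])*1000
    d=(W[2]+W[3]-W[0]-W[1])/2; e=(W[1]+W[3]-W[0]-W[2])/2
    print(n,"c",np.round(W.mean(0),1),"L",round(np.linalg.norm(d)),"W",round(np.linalg.norm(e)),"yaw",round(np.degrees(np.arctan2(d[1],d[0])),1))
E
python3 - <<'E'
from q import *
C=cal("wrist")
q("fine",[(236,128),(301,126),(247,279),(306,280)],.029,C)
q("coarse",[(90,119),(163,116),(124,290),(183,291)],.039,C)
E
python3 d.py .507 -.249 .017
```

```text
fine c [ 505.3 -251.5] L 104 W 40 yaw 5.3
coarse c [ 510.3 -332.9] L 114 W 42 yaw 4.2
units of 25mm: [ 0.2  -1.05  3.31] yaw now 4.8
```

```bash
python3 -m jog '[{"dx":0.24,"dy":-0.9,"dz":0.3,"rx":0,"ry":0,"rz":0,"grip":0.15},{"dx":0,"dy":-0.2,"dz":1,"rx":0,"ry":0,"rz":0,"grip":0.15},{"dx":0,"dy":0,"dz":1,"rx":0,"ry":0,"rz":0,"grip":0.15},{"dx":0,"dy":0,"dz":0.7,"rx":0,"ry":0,"rz":0,"grip":0.15},{"dx":0,"dy":0,"dz":0.3,"rx":0,"ry":0,"rz":0,"grip":0.15}]'
python3 -m jog '[{"dx":0,"dy":0,"dz":0,"rx":0,"ry":0,"rz":0,"grip":0.4},{"dx":0,"dy":0,"dz":0,"rx":0,"ry":0,"rz":0,"grip":0.6},{"dx":0,"dy":0,"dz":0,"rx":0,"ry":0,"rz":0,"grip":0.75},{"dx":0,"dy":0,"dz":0,"rx":0,"ry":0,"rz":0,"grip":0.85},{"dx":0,"dy":0,"dz":0,"rx":0,"ry":0,"rz":0,"grip":0.85}]' 60
python3 -m jog '[{"dx":0,"dy":0,"dz":-0.3,"rx":0,"ry":0,"rz":0,"grip":0.85},{"dx":0,"dy":0,"dz":-0.7,"rx":0,"ry":0,"rz":0,"grip":0.85},{"dx":0,"dy":0,"dz":-1,"rx":0,"ry":0,"rz":0,"grip":0.85},{"dx":0,"dy":0,"dz":-1,"rx":0,"ry":0,"rz":0,"grip":0.85},{"dx":0,"dy":0,"dz":-0.7,"rx":0,"ry":0,"rz":0,"grip":0.85}]'
python3 d.py .539 .234 .110
```

```text
time: 13.58
position: [0.5061, -0.2475, 0.0157]
eef_rot: [[-0.996, -0.088, -0.001], [-0.088, 0.996, 0.001], [0.001, 0.001, -1.0]]
contact_force: [-0.6, -0.4, 0.1]
grip_width: 0.0724
time: 14.2
position: [0.5069, -0.2492, 0.0174]
eef_rot: [[-0.996, -0.086, 0.002], [-0.086, 0.996, -0.001], [-0.002, -0.001, -1.0]]
contact_force: [-1.1, -0.1, 6.6]
grip_width: 0.0378
time: 14.82
position: [0.5065, -0.2488, 0.1107]
eef_rot: [[-0.996, -0.087, 0.001], [-0.087, 0.996, -0.001], [-0.001, -0.001, -1.0]]
contact_force: [0.3, 0.2, -3.8]
grip_width: 0.0383
units of 25mm: [-2.97 19.13  0.02] yaw now 4.97
```

```bash
python3 -m jog '[{"dx":-0.15,"dy":0.6,"dz":0,"rx":0,"ry":0,"rz":0,"grip":0.85},{"dx":-0.15,"dy":1,"dz":0,"rx":0,"ry":0,"rz":0,"grip":0.85},{"dx":-0.15,"dy":1,"dz":0,"rx":0,"ry":0,"rz":0,"grip":0.85},{"dx":-0.15,"dy":1,"dz":0,"rx":0,"ry":0,"rz":0,"grip":0.85},{"dx":-0.15,"dy":1,"dz":0,"rx":0,"ry":0,"rz":0,"grip":0.85}]'
python3 -m jog '[{"dx":-0.15,"dy":1,"dz":0,"rx":0,"ry":0,"rz":0,"grip":0.85},{"dx":-0.15,"dy":1,"dz":0,"rx":0,"ry":0,"rz":0,"grip":0.85},{"dx":-0.15,"dy":1,"dz":0,"rx":0,"ry":0,"rz":0,"grip":0.85},{"dx":-0.15,"dy":1,"dz":0,"rx":0,"ry":0,"rz":0,"grip":0.85},{"dx":-0.15,"dy":1,"dz":0,"rx":0,"ry":0,"rz":0,"grip":0.85}]'
python3 -m jog '[{"dx":-0.15,"dy":1,"dz":0,"rx":0,"ry":0,"rz":0,"grip":0.85},{"dx":-0.15,"dy":1,"dz":0,"rx":0,"ry":0,"rz":0,"grip":0.85},{"dx":-0.15,"dy":1,"dz":0,"rx":0,"ry":0,"rz":0,"grip":0.85},{"dx":-0.15,"dy":1,"dz":0,"rx":0,"ry":0,"rz":0,"grip":0.85},{"dx":-0.15,"dy":1,"dz":0,"rx":0,"ry":0,"rz":0,"grip":0.85}]'
python3 -m jog '[{"dx":-0.15,"dy":1,"dz":0,"rx":0,"ry":0,"rz":0,"grip":0.85},{"dx":-0.15,"dy":1,"dz":0,"rx":0,"ry":0,"rz":0,"grip":0.85},{"dx":-0.15,"dy":0.9,"dz":0,"rx":0,"ry":0,"rz":0,"grip":0.85},{"dx":-0.15,"dy":0.6,"dz":0,"rx":0,"ry":0,"rz":0,"grip":0.85},{"dx":0,"dy":0,"dz":0,"rx":0,"ry":0,"rz":0,"grip":0.85}]'
python3 d.py .539 .234 .0265
python3 -c "
from look import *
C,im=look('w5.png',['fine_c','stone_board','strop_c'])"
```

```text
time: 15.45
position: [0.5141, -0.1299, 0.1078]
eef_rot: [[-0.996, -0.088, -0.002], [-0.088, 0.996, 0.001], [0.002, 0.001, -1.0]]
contact_force: [0.4, 0.5, -3.2]
grip_width: 0.0384
time: 16.08
position: [0.5216, -0.004, 0.1078]
eef_rot: [[-0.996, -0.088, -0.002], [-0.088, 0.996, 0.001], [0.002, 0.001, -1.0]]
contact_force: [0.7, -0.0, -3.9]
grip_width: 0.038
time: 16.7
position: [0.5291, 0.1219, 0.1077]
eef_rot: [[-0.996, -0.088, -0.003], [-0.088, 0.996, 0.0], [0.003, 0.0, -1.0]]
contact_force: [0.1, -0.6, -2.6]
grip_width: 0.0383
time: 17.32
position: [0.5372, 0.2101, 0.1082]
eef_rot: [[-0.996, -0.089, -0.001], [-0.089, 0.996, 0.0], [0.001, 0.0, -1.0]]
contact_force: [-0.1, -0.5, -0.9]
grip_width: 0.0383
units of 25mm: [-0.16  0.95  3.27] yaw now 5.13
fine_c [([320.0, 272.0], 0.82, [0.5876, 0.2171])]
stone_board []
strop_c [([230.0, 220.0], 0.67, [0.5529, 0.1476])]
```

View pics/w5.png

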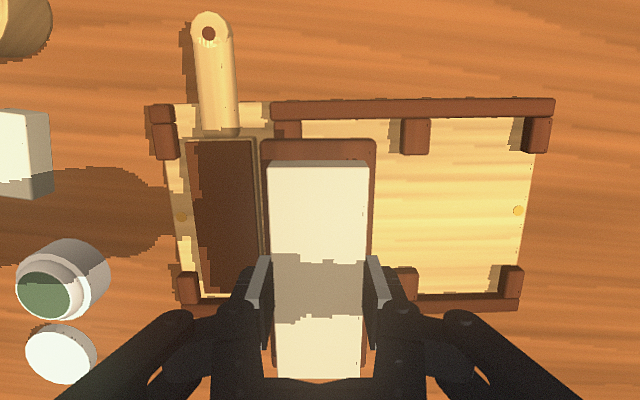

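Wrist view 5: the strop lies in the right bay with its handle out of the open front (210,35). The fine stone is held square. I'll recheck the board from its four corners.

```bash
python3 - <<'E'
from q import *
C=cal("wrist")
q("board",[(146,105),(554,98),(181,313),(519,308)],.024,C)
q("strop",[(188,140),(258,136),(203,298),(262,296)],.032,C)
z=.029+.1082-.0174
q("fine near edge",[(268,164),(367,164),(268,164.1),(367,164.1)],z,C)
E
python3 d.py .540 .234 .0265
```

```text
board c [539.4 230.1] L 155 W 260 yaw 6.5
strop c [548.8 147.1] L 115 W 44 yaw 3.4
fine near edge c [484.7 202.9] L 0 W 38 yaw 4.8
units of 25mm: [-0.18  1.08  3.29] yaw now 4.87
```

```bash
python3 -m jog '[{"dx":-0.18,"dy":0.9,"dz":0.2,"rx":0,"ry":0,"rz":0,"grip":0.85},{"dx":0,"dy":0.15,"dz":1,"rx":0,"ry":0,"rz":0,"grip":0.85},{"dx":0,"dy":0,"dz":1,"rx":0,"ry":0,"rz":0,"grip":0.85},{"dx":0,"dy":0,"dz":0.6,"rx":0,"ry":0,"rz":0,"grip":0.85},{"dx":0,"dy":0,"dz":0.3,"rx":0,"ry":0,"rz":0,"grip":0.85}]'
python3 -m jog '[{"dx":0,"dy":0,"dz":0.04,"rx":0,"ry":0,"rz":0,"grip":0.85}]'
```

```text
time: 18.15
position: [0.54, 0.235, 0.0304]
eef_rot: [[-0.996, -0.087, -0.001], [-0.087, 0.996, -0.0], [0.001, -0.0, -1.0]]
contact_force: [0.2, 0.6, -2.4]
grip_width: 0.0383
time: 18.27
position: [0.5403, 0.2349, 0.0302]
eef_rot: [[-0.996, -0.086, -0.0], [-0.086, 0.996, 0.0], [0.0, 0.0, -1.0]]
contact_force: [0.7, 0.7, -2.5]
grip_width: 0.0383
```

```bash
python3 -m jog '[{"dx":0,"dy":-0.05,"dz":0.1,"rx":0,"ry":0,"rz":0,"grip":0.85},{"dx":0,"dy":0,"dz":0.06,"rx":0,"ry":0,"rz":0,"grip":0.85},{"dx":0,"dy":0,"dz":0,"rx":0,"ry":0,"rz":0,"grip":0.85}]'
```

```text
time: 18.65
position: [0.5404, 0.2336, 0.0266]
eef_rot: [[-0.996, -0.086, 0.0], [-0.086, 0.996, 0.0], [-0.0, 0.0, -1.0]]
contact_force: [0.9, -0.4, -2.9]
grip_width: 0.0384
```

```bash
python3 -m jog '[{"dx":0,"dy":0,"dz":0.05,"rx":0,"ry":0,"rz":0,"grip":0.85},{"dx":0,"dy":0,"dz":0.03,"rx":0,"ry":0,"rz":0,"grip":0.85},{"dx":0,"dy":0,"dz":0,"rx":0,"ry":0,"rz":0,"grip":0.85}]'
```

```text
time: 19.02
position: [0.5405, 0.2337, 0.0264]
eef_rot: [[-0.996, -0.087, 0.001], [-0.087, 0.996, 0.001], [-0.001, 0.001, -1.0]]
contact_force: [-4.0, -1.7, 13.2]
grip_width: 0.0384
```

```bash
python3 -m jog '[{"dx":0,"dy":0,"dz":0,"rx":0,"ry":0,"rz":0,"grip":0.6},{"dx":0,"dy":0,"dz":0,"rx":0,"ry":0,"rz":0,"grip":0.15},{"dx":0,"dy":0,"dz":-0.5,"rx":0,"ry":0,"rz":0,"grip":0.15},{"dx":0,"dy":0,"dz":-1,"rx":0,"ry":0,"rz":0,"grip":0.15},{"dx":0.1,"dy":-0.6,"dz":-1,"rx":0,"ry":0,"rz":0,"grip":0.15}]'
python3 -m jog '[{"dx":0.15,"dy":-1,"dz":-0.5,"rx":0,"ry":0,"rz":0,"grip":0.15},{"dx":0.15,"dy":-1,"dz":0,"rx":0,"ry":0,"rz":0,"grip":0.15},{"dx":0.15,"dy":-1,"dz":0,"rx":0,"ry":0,"rz":0,"grip":0.15},{"dx":0.15,"dy":-1,"dz":0,"rx":0,"ry":0,"rz":0,"grip":0.15},{"dx":0.15,"dy":-1,"dz":0,"rx":0,"ry":0,"rz":0,"grip":0.15}]'
python3 -m jog '[{"dx":0.15,"dy":-1,"dz":0,"rx":0,"ry":0,"rz":0,"grip":0.15},{"dx":0.15,"dy":-1,"dz":0,"rx":0,"ry":0,"rz":0,"grip":0.15},{"dx":0.15,"dy":-1,"dz":0,"rx":0,"ry":0,"rz":0,"grip":0.15},{"dx":0.15,"dy":-1,"dz":0,"rx":0,"ry":0,"rz":0,"grip":0.15},{"dx":0.15,"dy":-1,"dz":0,"rx":0,"ry":0,"rz":0,"grip":0.15}]'
python3 -m jog '[{"dx":0.15,"dy":-1,"dz":0,"rx":0,"ry":0,"rz":0,"grip":0.15},{"dx":0.15,"dy":-1,"dz":0,"rx":0,"ry":0,"rz":0,"grip":0.15},{"dx":0.15,"dy":-1,"dz":0,"rx":0,"ry":0,"rz":0,"grip":0.15},{"dx":0.15,"dy":-1,"dz":0,"rx":0,"ry":0,"rz":0,"grip":0.15},{"dx":0.15,"dy":-1,"dz":0,"rx":0,"ry":0,"rz":0,"grip":0.15}]'
python3 -m jog '[{"dx":0.15,"dy":-1,"dz":0,"rx":0,"ry":0,"rz":0,"grip":0.15},{"dx":0.15,"dy":-1,"dz":0,"rx":0,"ry":0,"rz":0,"grip":0.15},{"dx":0.15,"dy":-1,"dz":0,"rx":0,"ry":0,"rz":0,"grip":0.15},{"dx":0.15,"dy":-1,"dz":0,"rx":0,"ry":0,"rz":0,"grip":0.15},{"dx":0.15,"dy":-1,"dz":0,"rx":0,"ry":0,"rz":0,"grip":0.15}]'
python3 d.py .5115 -.332 .010
```

```text
time: 19.65
position: [0.5393, 0.2199, 0.0881]
eef_rot: [[-0.996, -0.089, 0.001], [-0.089, 0.996, 0.001], [-0.001, 0.001, -1.0]]
contact_force: [0.6, 0.4, 0.1]
grip_width: 0.0726
time: 20.27
position: [0.5316, 0.0915, 0.1001]
eef_rot: [[-0.996, -0.086, 0.001], [-0.086, 0.996, 0.0], [-0.001, 0.0, -1.0]]
contact_force: [0.9, -0.6, -0.1]
grip_width: 0.0727
time: 20.9
position: [0.5238, -0.0348, 0.1001]
eef_rot: [[-0.996, -0.086, 0.001], [-0.086, 0.996, -0.0], [-0.001, -0.0, -1.0]]
contact_force: [0.6, -0.7, 0.4]
grip_width: 0.0727
time: 21.52
position: [0.5158, -0.1611, 0.1001]
eef_rot: [[-0.996, -0.086, 0.001], [-0.086, 0.996, -0.0], [-0.001, -0.001, -1.0]]
contact_force: [0.6, -0.2, 0.0]
grip_width: 0.0727
time: 22.15
position: [0.5079, -0.2873, 0.1001]
eef_rot: [[-0.996, -0.086, 0.001], [-0.086, 0.996, -0.001], [-0.001, -0.001, -1.0]]
contact_force: [-0.5, -0.3, 0.2]
grip_width: 0.0726
units of 25mm: [ 0.01 -1.79  3.6 ] yaw now 4.96
```

```bash
python3 -m jog '[{"dx":0,"dy":-1,"dz":0,"rx":0,"ry":0,"rz":0,"grip":0.1},{"dx":0,"dy":-0.79,"dz":0.8,"rx":0,"ry":0,"rz":0,"grip":0.1},{"dx":0,"dy":0,"dz":1,"rx":0,"ry":0,"rz":0,"grip":0.1},{"dx":0,"dy":0,"dz":1,"rx":0,"ry":0,"rz":0,"grip":0.1},{"dx":0,"dy":0,"dz":0.8,"rx":0,"ry":0,"rz":0,"grip":0.1}]'
python3 -m jog '[{"dx":0,"dy":0,"dz":0,"rx":0,"ry":0,"rz":0,"grip":0.4},{"dx":0,"dy":0,"dz":0,"rx":0,"ry":0,"rz":0,"grip":0.6},{"dx":0,"dy":0,"dz":0,"rx":0,"ry":0,"rz":0,"grip":0.75},{"dx":0,"dy":0,"dz":0,"rx":0,"ry":0,"rz":0,"grip":0.85},{"dx":0,"dy":0,"dz":0,"rx":0,"ry":0,"rz":0,"grip":0.85}]' 80
python3 -m jog '[{"dx":0,"dy":0,"dz":-0.3,"rx":0,"ry":0,"rz":0,"grip":0.85},{"dx":0,"dy":0,"dz":-0.7,"rx":0,"ry":0,"rz":0,"grip":0.85},{"dx":0,"dy":0,"dz":-1,"rx":0,"ry":0,"rz":0,"grip":0.85},{"dx":0,"dy":0,"dz":-1,"rx":0,"ry":0,"rz":0,"grip":0.85},{"dx":0,"dy":0,"dz":-0.7,"rx":0,"ry":0,"rz":0,"grip":0.85}]'
python3 d.py .531 .317 .110
```

```text
time: 22.78
position: [0.5116, -0.331, 0.0089]
eef_rot: [[-0.996, -0.086, 0.0], [-0.086, 0.996, -0.0], [-0.0, -0.0, -1.0]]
contact_force: [-0.0, 0.3, 0.3]
grip_width: 0.0766
time: 23.4
position: [0.5123, -0.3317, 0.0106]
eef_rot: [[-0.996, -0.086, 0.002], [-0.086, 0.996, -0.002], [-0.002, -0.002, -1.0]]
contact_force: [-1.0, -0.4, 6.4]
grip_width: 0.0424
time: 24.02
position: [0.5118, -0.3306, 0.1036]
eef_rot: [[-0.996, -0.087, 0.001], [-0.087, 0.996, -0.0], [-0.001, -0.0, -1.0]]
contact_force: [1.2, -1.1, -4.9]
grip_width: 0.0424
units of 25mm: [-3.01 25.74 -0.26] yaw now 4.98
```

```bash
python3 -m jog '[{"dx":-0.12,"dy":0.6,"dz":0,"rx":0,"ry":0,"rz":0,"grip":0.85},{"dx":-0.12,"dy":1,"dz":0,"rx":0,"ry":0,"rz":0,"grip":0.85},{"dx":-0.12,"dy":1,"dz":0,"rx":0,"ry":0,"rz":0,"grip":0.85},{"dx":-0.12,"dy":1,"dz":0,"rx":0,"ry":0,"rz":0,"grip":0.85},{"dx":-0.12,"dy":1,"dz":0,"rx":0,"ry":0,"rz":0,"grip":0.85}]'
python3 -m jog '[{"dx":-0.12,"dy":1,"dz":0,"rx":0,"ry":0,"rz":0,"grip":0.85},{"dx":-0.12,"dy":1,"dz":0,"rx":0,"ry":0,"rz":0,"grip":0.85},{"dx":-0.12,"dy":1,"dz":0,"rx":0,"ry":0,"rz":0,"grip":0.85},{"dx":-0.12,"dy":1,"dz":0,"rx":0,"ry":0,"rz":0,"grip":0.85},{"dx":-0.12,"dy":1,"dz":0,"rx":0,"ry":0,"rz":0,"grip":0.85}]'
python3 -m jog '[{"dx":-0.12,"dy":1,"dz":0,"rx":0,"ry":0,"rz":0,"grip":0.85},{"dx":-0.12,"dy":1,"dz":0,"rx":0,"ry":0,"rz":0,"grip":0.85},{"dx":-0.12,"dy":1,"dz":0,"rx":0,"ry":0,"rz":0,"grip":0.85},{"dx":-0.12,"dy":1,"dz":0,"rx":0,"ry":0,"rz":0,"grip":0.85},{"dx":-0.12,"dy":1,"dz":0,"rx":0,"ry":0,"rz":0,"grip":0.85}]'
python3 -m jog '[{"dx":-0.12,"dy":1,"dz":0,"rx":0,"ry":0,"rz":0,"grip":0.85},{"dx":-0.12,"dy":1,"dz":0,"rx":0,"ry":0,"rz":0,"grip":0.85},{"dx":-0.12,"dy":1,"dz":0,"rx":0,"ry":0,"rz":0,"grip":0.85},{"dx":-0.12,"dy":1,"dz":0,"rx":0,"ry":0,"rz":0,"grip":0.85},{"dx":-0.12,"dy":1,"dz":0,"rx":0,"ry":0,"rz":0,"grip":0.85}]'
python3 -m jog '[{"dx":-0.12,"dy":1,"dz":0,"rx":0,"ry":0,"rz":0,"grip":0.85},{"dx":-0.12,"dy":1,"dz":0,"rx":0,"ry":0,"rz":0,"grip":0.85},{"dx":-0.12,"dy":1,"dz":0,"rx":0,"ry":0,"rz":0,"grip":0.85},{"dx":-0.12,"dy":1,"dz":0,"rx":0,"ry":0,"rz":0,"grip":0.85},{"dx":-0.12,"dy":0.6,"dz":0,"rx":0,"ry":0,"rz":0,"grip":0.85}]'
python3 -m jog '[{"dx":0,"dy":0,"dz":0,"rx":0,"ry":0,"rz":0,"grip":0.85}]'
python3 -c "
from look import *
C,im=look('w6.png',['fine_c','stone_board','strop_c','coarse_c'])"
python3 d.py .531 .317 .0195
```

```text
time: 24.65
position: [0.5157, -0.2121, 0.1007]
eef_rot: [[-0.996, -0.088, -0.002], [-0.088, 0.996, 0.002], [0.002, 0.002, -1.0]]
contact_force: [0.3, 0.2, -3.4]
grip_width: 0.0427
time: 25.28
position: [0.5194, -0.0866, 0.1009]
eef_rot: [[-0.996, -0.088, -0.002], [-0.088, 0.996, 0.001], [0.002, 0.001, -1.0]]
contact_force: [0.6, 0.3, -3.9]
grip_width: 0.0428
time: 25.9
position: [0.5232, 0.0389, 0.1009]
eef_rot: [[-0.996, -0.088, -0.003], [-0.088, 0.996, 0.001], [0.002, 0.001, -1.0]]
contact_force: [-0.4, 0.2, -4.4]
grip_width: 0.0427
time: 26.52
position: [0.527, 0.1645, 0.1008]
eef_rot: [[-0.996, -0.088, -0.003], [-0.088, 0.996, -0.0], [0.003, 0.0, -1.0]]
contact_force: [0.5, -0.4, -4.4]
grip_width: 0.0429
time: 27.15
position: [0.5317, 0.2809, 0.1007]
eef_rot: [[-0.996, -0.089, -0.003], [-0.089, 0.996, 0.0], [0.003, 0.0, -1.0]]
contact_force: [0.1, 0.5, -3.5]
grip_width: 0.0428
time: 27.28
position: [0.5328, 0.28, 0.1011]
eef_rot: [[-0.996, -0.089, -0.001], [-0.089, 0.996, 0.0], [0.001, 0.0, -1.0]]
contact_force: [-0.9, -0.8, -4.6]
grip_width: 0.0426
fine_c [([247.0, 221.0], 0.65, [0.5443, 0.2321])]
stone_board []
strop_c [([126.0, 222.0], 0.63, [0.5541, 0.1442])]
coarse_c [([318.0, 284.0], 0.81, [0.5866, 0.2852])]
units of 25mm: [-0.02  1.62  3.29] yaw now 4.85
```

View pics/w6.png

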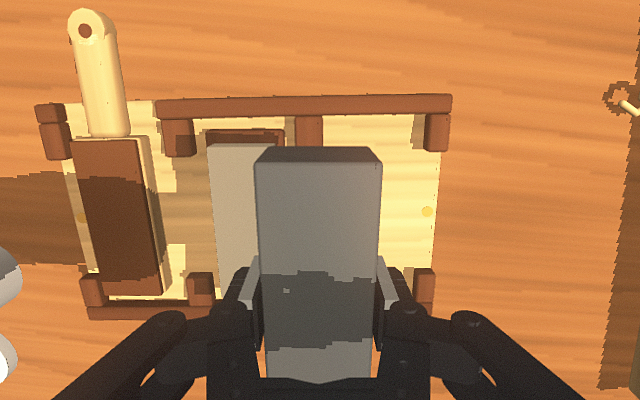

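Wrist view 6: the strop (115,215) and fine stone (245,220) are in their bays, and the coarse stone is held square. The left bay's near cleats have inner edges at (322,147) and (425,150).

```bash
python3 - <<'E'
from q import *
C=cal("wrist")
for p in[(322,147),(425,150),(194,156),(296,147)]: print(np.round(pix2w("wrist",p,.024,C)[:2]*1000))
z=.039+.1011-.0106
print(np.round([pix2w("wrist",p,z,C)[:2]*1000 for p in[(255,162),(381,162)]]))
q("fine",[(208,146),(270,144),(208,146.1),(270,144.1)],.038,C)
q("strop",[(73,141),(137,140),(102,295),(158,293)],.032,C)
E
```

```text
[488. 276.]
[484. 341.]
[501. 195.]
[490. 260.]
[[478. 252.]
 [475. 294.]]
fine c [489.  226.7] L 0 W 37 yaw 1.0
strop c [548.1 145.6] L 109 W 41 yaw 3.3
```

```bash
python3 -m jog '[{"dx":0,"dy":0.9,"dz":0,"rx":0,"ry":0,"rz":0,"grip":0.85},{"dx":0,"dy":0.7,"dz":0.7,"rx":0,"ry":0,"rz":0,"grip":0.85},{"dx":0,"dy":0,"dz":1,"rx":0,"ry":0,"rz":0,"grip":0.85},{"dx":0,"dy":0,"dz":1,"rx":0,"ry":0,"rz":0,"grip":0.85},{"dx":0,"dy":0,"dz":0.4,"rx":0,"ry":0,"rz":0,"grip":0.85}]'
python3 -m jog '[{"dx":0,"dy":0,"dz":0.08,"rx":0,"ry":0,"rz":0,"grip":0.85},{"dx":0,"dy":0,"dz":0,"rx":0,"ry":0,"rz":0,"grip":0.85}]'
```

```text
time: 28.15
position: [0.5285, 0.3188, 0.0216]
eef_rot: [[-0.996, -0.088, -0.004], [-0.088, 0.996, -0.001], [0.004, -0.001, -1.0]]
contact_force: [0.8, -1.0, -4.2]
grip_width: 0.0428
time: 28.4
position: [0.5308, 0.3187, 0.0227]
eef_rot: [[-0.996, -0.087, 0.001], [-0.087, 0.996, 0.001], [-0.001, 0.001, -1.0]]
contact_force: [-0.1, 0.3, -3.9]
grip_width: 0.0427
```

```bash
python3 -m jog '[{"dx":0,"dy":-0.06,"dz":0.06,"rx":0,"ry":0,"rz":0,"grip":0.85},{"dx":0,"dy":0,"dz":0.06,"rx":0,"ry":0,"rz":0,"grip":0.85},{"dx":0,"dy":0,"dz":0.03,"rx":0,"ry":0,"rz":0,"grip":0.85},{"dx":0,"dy":0,"dz":0,"rx":0,"ry":0,"rz":0,"grip":0.85}]'
```

```text
time: 28.9
position: [0.5309, 0.3167, 0.0196]
eef_rot: [[-0.996, -0.086, 0.001], [-0.086, 0.996, 0.0], [-0.001, 0.0, -1.0]]
contact_force: [-1.9, -1.0, 5.6]
grip_width: 0.0429
```

```bash
python3 -m jog '[{"dx":0,"dy":0,"dz":0,"rx":0,"ry":0,"rz":0,"grip":0.6},{"dx":0,"dy":0,"dz":0,"rx":0,"ry":0,"rz":0,"grip":0.12},{"dx":0,"dy":0,"dz":-0.5,"rx":0,"ry":0,"rz":0,"grip":0.12},{"dx":0,"dy":0,"dz":-1,"rx":0,"ry":0,"rz":0,"grip":0.12},{"dx":0.1,"dy":-0.6,"dz":-1,"rx":0,"ry":0,"rz":0,"grip":0.12}]'
python3 -m jog '[{"dx":0.2,"dy":-1,"dz":-1,"rx":0,"ry":0,"rz":0,"grip":0.12},{"dx":0.2,"dy":-1,"dz":-0.5,"rx":0,"ry":0,"rz":0,"grip":0.12},{"dx":0.2,"dy":-1,"dz":0,"rx":0,"ry":0,"rz":0,"grip":0.12},{"dx":0.2,"dy":-1,"dz":0,"rx":0,"ry":0,"rz":0,"grip":0.12},{"dx":0.2,"dy":-1,"dz":0,"rx":0,"ry":0,"rz":0,"grip":0.12}]'
python3 -m jog '[{"dx":0.2,"dy":-1,"dz":0,"rx":0,"ry":0,"rz":0,"grip":0.12},{"dx":0.2,"dy":-1,"dz":0,"rx":0,"ry":0,"rz":0,"grip":0.12},{"dx":0.2,"dy":-1,"dz":0,"rx":0,"ry":0,"rz":0,"grip":0.12},{"dx":0.2,"dy":-1,"dz":0,"rx":0,"ry":0,"rz":0,"grip":0.12},{"dx":0.2,"dy":-0.6,"dz":0,"rx":0,"ry":0,"rz":0,"grip":0.12}]'
python3 -m jog '[{"dx":0,"dy":0,"dz":0,"rx":0,"ry":0,"rz":0,"grip":0.12},{"dx":0,"dy":0,"dz":0,"rx":0,"ry":0,"rz":0,"grip":0.12}]'
python3 -c "
from look import *
C,im=look('w7.png',['dresser_c','lid_c','tub_rim','cup_c'])"
```

```text
time: 29.52
position: [0.5295, 0.3034, 0.0824]
eef_rot: [[-0.996, -0.089, 0.001], [-0.089, 0.996, 0.002], [-0.001, 0.002, -1.0]]
contact_force: [-0.4, -0.1, 0.6]
grip_width: 0.075
time: 30.15
position: [0.515, 0.1735, 0.1187]
eef_rot: [[-0.996, -0.086, 0.0], [-0.086, 0.996, -0.0], [-0.0, -0.0, -1.0]]
contact_force: [0.5, 0.3, -0.8]
grip_width: 0.075
time: 30.78
position: [0.5, 0.0563, 0.1187]
eef_rot: [[-0.996, -0.085, -0.0], [-0.085, 0.996, -0.0], [0.0, -0.0, -1.0]]
contact_force: [0.5, 1.4, -0.7]
grip_width: 0.0748
time: 31.02
position: [0.5005, 0.0593, 0.1186]
eef_rot: [[-0.996, -0.088, 0.0], [-0.088, 0.996, 0.001], [-0.0, 0.001, -1.0]]
contact_force: [-0.8, 0.8, 0.1]
grip_width: 0.0749
dresser_c [([234.0, 220.0], 0.61, [0.5211, -0.0023])]
lid_c [([232.0, 392.0], 0.7, [0.6994, -0.0045]), ([534.0, 273.0], 0.22, [0.5494, 0.246])]
tub_rim [([252.0, 346.0], 0.64, [0.6148, 0.0183])]
cup_c [([236.0, 86.0], 0.65, [0.4231, -0.0004])]
```

View pics/w7.png

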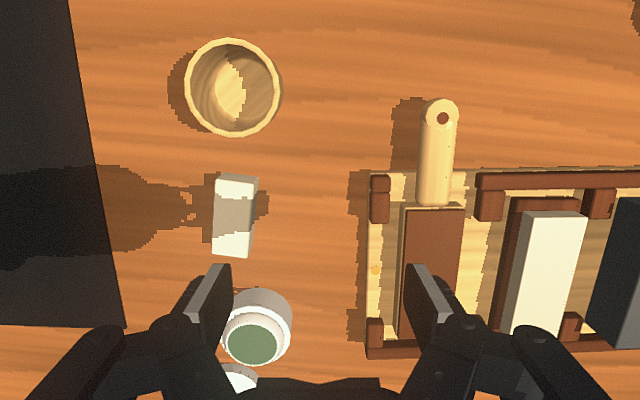

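Wrist view 7: all three pieces are in their bays. The dresser's top spans roughly (215,180)–(249,257), the tub's paste is at (252,344), and the lid is partly hidden at (240,380). The cup (233,87) has not moved.

```bash
python3 - <<'E'
from q import *
C=cal("wrist")
q("dresser",[(215,180),(254,180),(212,255),(248,257)],.024,C)
im=cv2.imread("pics/w7.png"); B,G,R=[im[...,i].astype(int) for i in range(3)]
m=((G>R+3)&(G>60)).astype(np.uint8); m[:, :215]=0; m[:,300:]=0; m[:300]=0;m[375:]=0
uv=np.argwhere(m)[:,::-1].mean(0); print("paste",uv,np.round(pix2w("wrist",uv,.039,C)*1000), "area",m.sum())
# strop
q("strop",[(403,208),(463,207),(401,338),(459,338)],.032,C)
cv2.imwrite("pics/crop2.png",cv2.resize(im[165:265,195:275],None,fx=5,fy=5,interpolation=cv2.INTER_CUBIC))
E
python3 d.py .515 0 .008
```

```text
dresser c [515.5  -1.7] L 60 W 27 yaw -2.5
paste [254.98524666 340.07976026] [608.  20.  39.] area 2169
strop c [545.5 148.9] L 111 W 44 yaw 10.0
units of 25mm: [-0.37 -2.41  4.42] yaw now 5.04
```

View pics/crop2.png

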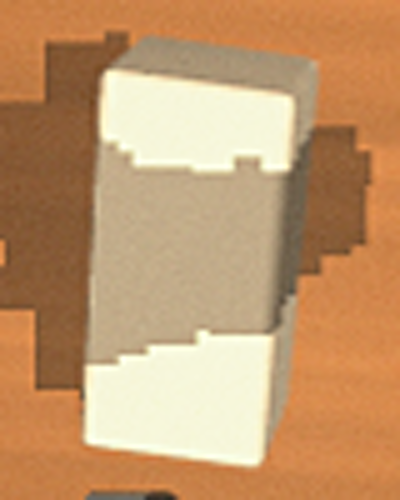

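```bash
python3 -m jog '[{"dx":0,"dy":0,"dz":0,"rx":0,"ry":0,"rz":0.75,"grip":0.2},{"dx":-0.35,"dy":-1,"dz":0,"rx":0,"ry":0,"rz":0,"grip":0.2},{"dx":-0.36,"dy":-1,"dz":0,"rx":0,"ry":0,"rz":0,"grip":0.3},{"dx":0,"dy":-0.38,"dz":0.5,"rx":0,"ry":0,"rz":0,"grip":0.3},{"dx":0,"dy":0,"dz":1,"rx":0,"ry":0,"rz":0,"grip":0.3}]'
python3 d.py .5155 -.001 .010
```

```text
time: 31.9
position: [0.5156, -0.0023, 0.0807]
eef_rot: [[-0.999, 0.045, 0.001], [0.045, 0.999, 0.0], [-0.001, 0.0, -1.0]]
contact_force: [-0.1, -0.9, -0.2]
grip_width: 0.0598
units of 25mm: [0.01 0.05 2.83] yaw now -2.59
```

```bash
python3 -m jog '[{"dx":0,"dy":0.03,"dz":1,"rx":0,"ry":0,"rz":0,"grip":0.3},{"dx":0,"dy":0,"dz":1,"rx":0,"ry":0,"rz":0,"grip":0.3},{"dx":0,"dy":0,"dz":0.6,"rx":0,"ry":0,"rz":0,"grip":0.3},{"dx":0,"dy":0,"dz":0.2,"rx":0,"ry":0,"rz":0,"grip":0.3},{"dx":0,"dy":0,"dz":0,"rx":0,"ry":0,"rz":0,"grip":0.6}]' 40
python3 -m jog '[{"dx":0,"dy":0,"dz":0,"rx":0,"ry":0,"rz":0,"grip":0.8},{"dx":0,"dy":0,"dz":0,"rx":0,"ry":0,"rz":0,"grip":0.95},{"dx":0,"dy":0,"dz":0,"rx":0,"ry":0,"rz":0,"grip":0.95},{"dx":0,"dy":0,"dz":0,"rx":0,"ry":0,"rz":0,"grip":0.95}]'
python3 -m jog '[{"dx":0,"dy":0,"dz":-0.3,"rx":0,"ry":0,"rz":0,"grip":0.95},{"dx":0,"dy":0,"dz":-0.8,"rx":0,"ry":0,"rz":0,"grip":0.95},{"dx":0,"dy":0,"dz":-1,"rx":0,"ry":0,"rz":0,"grip":0.95},{"dx":0,"dy":0,"dz":-1,"rx":0,"ry":0,"rz":0,"grip":0.95},{"dx":0,"dy":0,"dz":-1,"rx":0,"ry":0,"rz":-0.75,"grip":0.95}]'
python3 d.py .540 .233 .11
```

```text
time: 32.52
position: [0.5154, -0.0011, 0.011]
eef_rot: [[-0.999, 0.044, -0.0], [0.044, 0.999, 0.0], [0.0, 0.0, -1.0]]
contact_force: [-0.8, -0.4, -0.9]
grip_width: 0.0425
time: 33.02
position: [0.516, -0.0013, 0.0118]
eef_rot: [[-0.999, 0.044, 0.001], [0.044, 0.999, 0.0], [-0.001, 0.0, -1.0]]
contact_force: [-0.7, 0.5, 7.5]
grip_width: 0.0269
time: 33.65
position: [0.5151, -0.0012, 0.1145]
eef_rot: [[-0.996, -0.09, -0.0], [-0.09, 0.996, -0.0], [0.0, -0.0, -1.0]]
contact_force: [-0.6, -0.1, -1.5]
grip_width: 0.0271
units of 25mm: [-1.83  9.24  0.18] yaw now 5.16
```

```bash
python3 -m jog '[{"dx":-0.2,"dy":0.7,"dz":0,"rx":0,"ry":0,"rz":0,"grip":0.95},{"dx":-0.2,"dy":1,"dz":0,"rx":0,"ry":0,"rz":0,"grip":0.95},{"dx":-0.2,"dy":1,"dz":0,"rx":0,"ry":0,"rz":0,"grip":0.95},{"dx":-0.2,"dy":1,"dz":0,"rx":0,"ry":0,"rz":0,"grip":0.95},{"dx":-0.2,"dy":1,"dz":0,"rx":0,"ry":0,"rz":0,"grip":0.95}]'
python3 -m jog '[{"dx":-0.2,"dy":1,"dz":0,"rx":0,"ry":0,"rz":0,"grip":0.95},{"dx":-0.2,"dy":1,"dz":0,"rx":0,"ry":0,"rz":0,"grip":0.95},{"dx":-0.2,"dy":0.8,"dz":0,"rx":0,"ry":0,"rz":0,"grip":0.95},{"dx":-0.2,"dy":0.5,"dz":0,"rx":0,"ry":0,"rz":0,"grip":0.95},{"dx":0,"dy":0,"dz":0,"rx":0,"ry":0,"rz":0,"grip":0.95}]'
python3 -m jog '[{"dx":0,"dy":0,"dz":0,"rx":0,"ry":0,"rz":0,"grip":0.95},{"dx":0,"dy":0,"dz":0,"rx":0,"ry":0,"rz":0,"grip":0.95}]'
python3 -c "
from look import *
C,im=look('w8.png',['dresser_c','fine_c','coarse_c','strop_c'])"
python3 d.py .540 .233 .05
```

```text
time: 34.28
position: [0.5293, 0.1202, 0.1124]
eef_rot: [[-0.996, -0.086, -0.002], [-0.086, 0.996, 0.0], [0.002, 0.0, -1.0]]
contact_force: [-0.0, -0.5, -1.1]
grip_width: 0.0269
time: 34.9
position: [0.543, 0.2029, 0.1132]
eef_rot: [[-0.996, -0.088, -0.0], [-0.088, 0.996, 0.0], [0.0, 0.0, -1.0]]
contact_force: [0.0, -0.5, -0.5]
grip_width: 0.0272
time: 35.15
position: [0.543, 0.2005, 0.1136]
eef_rot: [[-0.996, -0.085, -0.0], [-0.085, 0.996, -0.001], [0.0, -0.001, -1.0]]
contact_force: [0.1, 0.2, -0.3]
grip_width: 0.0266
dresser_c [([318.0, 276.0], 0.58, [0.6033, 0.2066])]
fine_c [([365.0, 212.0], 0.76, [0.545, 0.2355])]
coarse_c [([484.0, 208.0], 0.7, [0.5329, 0.3202])]
strop_c [([488.0, 208.0], 0.5, [0.5347, 0.3273])]
units of 25mm: [0.01 1.26 2.54] yaw now 4.93
```

View pics/w8.png

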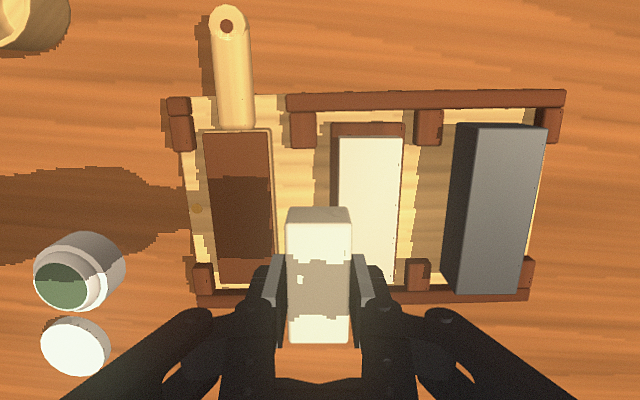

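Wrist view 8: strop, fine and coarse sit well in their bays. The dresser is held straight, with its near top edge (286–351, 221). I'll measure the fine stone's top against it, along with the tub and lid.

```bash
python3 - <<'E'
from q import *
C=cal("wrist"); s=manip.read_state(); print(np.round(s["position"]*1000,1))
f=[np.round(pix2w("wrist",p,.038,C)[:2]*1000,1) for p in[(338,139),(403,139),(394,282)]]; print("fine",f,"centre",(f[0]+f[2])/2)
d=[np.round(pix2w("wrist",p,.1258,C)[:2]*1000,1) for p in[(286,221),(351,221),(288,342),(348,342)]]; print("dres",d,np.mean(d,0))
q("coarse",[(467,129),(548,129),(456,293),(521,293)],.048,C)
q("strop",[(203,133),(268,131),(218,283),(275,284)],.032,C)
im=cv2.imread("pics/w8.png"); B,G,R=[im[...,i].astype(int) for i in range(3)]
g=im.min(2)>150; m=np.zeros_like(g); m[316:380,35:115]=g[316:380,35:115]
n,l,st,c=cv2.connectedComponentsWithStats(m.astype(np.uint8)); i=1+np.argmax(st[1:,4]); print("lid",c[i],st[i],np.round(pix2w("wrist",c[i],.012,C)*1000))
m=((G>R+3)&(G>60)).astype(np.uint8); m[:, 110:]=0; m[:250]=0;m[320:]=0
uv=np.argwhere(m)[:,::-1].mean(0); print("paste",uv,np.round(pix2w("wrist",uv,.039,C)*1000))
E
```

```text
[543.  201.5 113.6]
fine [array([491.1, 210.2]), array([487.5, 250.5]), array([588.2, 260.5])] centre [539.65 235.35]
dres [array([513.7, 187. ]), array([511.4, 212.8]), array([572.5, 191.2]), array([570.1, 218.4])] [541.925 202.35 ]
coarse c [530.3 317.1] L 112 W 48 yaw 7.9
strop c [547.6 149.9] L 110 W 42 yaw 4.9
lid [ 71.9420459  349.82458187] [  40  324   65   53 2571] [697.  -3.  12.]
paste [ 65.29985721 287.32317944] [614.  23.  39.]
```

```bash
python3 -m jog '[{"dx":0,"dy":0.9,"dz":0,"rx":0,"ry":0,"rz":0,"grip":0.95},{"dx":0,"dy":0.42,"dz":0.4,"rx":0,"ry":0,"rz":0,"grip":0.95},{"dx":0,"dy":0,"dz":1,"rx":0,"ry":0,"rz":0,"grip":0.95},{"dx":0,"dy":0,"dz":0.7,"rx":0,"ry":0,"rz":0,"grip":0.95},{"dx":0,"dy":0,"dz":0.3,"rx":0,"ry":0,"rz":0,"grip":0.95}]'
python3 -m jog '[{"dx":0,"dy":0,"dz":0.06,"rx":0,"ry":0,"rz":0,"grip":0.95},{"dx":0,"dy":0,"dz":0.04,"rx":0,"ry":0,"rz":0,"grip":0.95},{"dx":0,"dy":0,"dz":0,"rx":0,"ry":0,"rz":0,"grip":0.95}]'
```

```text
time: 36.02
position: [0.5393, 0.234, 0.052]
eef_rot: [[-0.996, -0.086, -0.002], [-0.086, 0.996, -0.001], [0.002, -0.001, -1.0]]
contact_force: [-0.3, 0.0, -0.3]
grip_width: 0.027
time: 36.4
position: [0.5405, 0.2349, 0.0516]
eef_rot: [[-0.996, -0.086, 0.001], [-0.086, 0.996, 0.0], [-0.001, 0.0, -1.0]]
contact_force: [0.1, 0.6, -1.1]
grip_width: 0.027
```

```bash
python3 -m jog '[{"dx":0,"dy":0,"dz":0.05,"rx":0,"ry":0,"rz":0,"grip":0.95},{"dx":0,"dy":0,"dz":0.04,"rx":0,"ry":0,"rz":0,"grip":0.95},{"dx":0,"dy":0,"dz":0,"rx":0,"ry":0,"rz":0,"grip":0.95}]'
```

```text
time: 36.78
position: [0.5404, 0.2349, 0.0499]
eef_rot: [[-0.996, -0.087, 0.001], [-0.087, 0.996, 0.001], [-0.001, 0.0, -1.0]]
contact_force: [-1.5, -0.7, 6.6]
grip_width: 0.027
```

```bash
python3 -m jog '[{"dx":0,"dy":0,"dz":0,"rx":0,"ry":0,"rz":0,"grip":0.7},{"dx":0,"dy":0,"dz":0,"rx":0,"ry":0,"rz":0,"grip":0.3},{"dx":0,"dy":0,"dz":-0.5,"rx":0,"ry":0,"rz":0,"grip":0.3},{"dx":0,"dy":0,"dz":-1,"rx":0,"ry":0,"rz":0,"grip":0.3},{"dx":-0.15,"dy":-0.6,"dz":-1,"rx":0,"ry":0,"rz":0,"grip":0}]'
python3 -m jog '[{"dx":-0.15,"dy":-1,"dz":-1,"rx":0,"ry":0,"rz":0,"grip":0},{"dx":-0.15,"dy":-1,"dz":-1,"rx":0,"ry":0,"rz":0,"grip":0},{"dx":-0.15,"dy":-1,"dz":-1,"rx":0,"ry":0,"rz":0,"grip":0},{"dx":-0.15,"dy":-1,"dz":-0.5,"rx":0,"ry":0,"rz":0,"grip":0},{"dx":-0.15,"dy":-1,"dz":0,"rx":0,"ry":0,"rz":0,"grip":0}]'
python3 -m jog '[{"dx":-0.15,"dy":-1,"dz":0,"rx":0,"ry":0,"rz":0,"grip":0},{"dx":-0.15,"dy":-1,"dz":0,"rx":0,"ry":0,"rz":0,"grip":0},{"dx":-0.15,"dy":-1,"dz":0,"rx":0,"ry":0,"rz":0,"grip":0},{"dx":-0.15,"dy":-1,"dz":0,"rx":0,"ry":0,"rz":0,"grip":0},{"dx":0,"dy":0,"dz":0,"rx":0,"ry":0,"rz":0,"grip":0}]'
python3 -m jog '[{"dx":0,"dy":0,"dz":0,"rx":0,"ry":0,"rz":0,"grip":0},{"dx":0,"dy":0,"dz":0,"rx":0,"ry":0,"rz":0,"grip":0}]'
python3 -c "
from look import *
C,im=look('w9.png',['lid_c','tub_rim'])"
```

```text
time: 37.4
position: [0.5447, 0.2217, 0.1125]
eef_rot: [[-0.996, -0.089, -0.0], [-0.089, 0.996, 0.001], [0.0, 0.001, -1.0]]
contact_force: [-0.8, -0.7, 0.7]
grip_width: 0.0762
time: 38.02
position: [0.5757, 0.0965, 0.201]
eef_rot: [[-0.996, -0.087, 0.003], [-0.087, 0.996, 0.001], [-0.003, 0.0, -1.0]]
contact_force: [0.5, -0.8, -0.5]
grip_width: 0.0858
time: 38.65
position: [0.5985, -0.0039, 0.1995]
eef_rot: [[-0.997, -0.082, 0.001], [-0.082, 0.997, -0.001], [-0.001, -0.002, -1.0]]
contact_force: [0.2, 0.0, 0.2]
grip_width: 0.0855
time: 38.9
position: [0.5981, 0.0006, 0.1989]
eef_rot: [[-0.996, -0.089, -0.0], [-0.089, 0.996, 0.001], [0.0, 0.001, -1.0]]
contact_force: [-1.5, 0.0, 0.4]
grip_width: 0.0857
lid_c [([305.0, 266.0], 0.69, [0.6997, -0.0036])]
tub_rim [([333.0, 204.0], 0.63, [0.6159, 0.0167])]
```

View pics/w9.png

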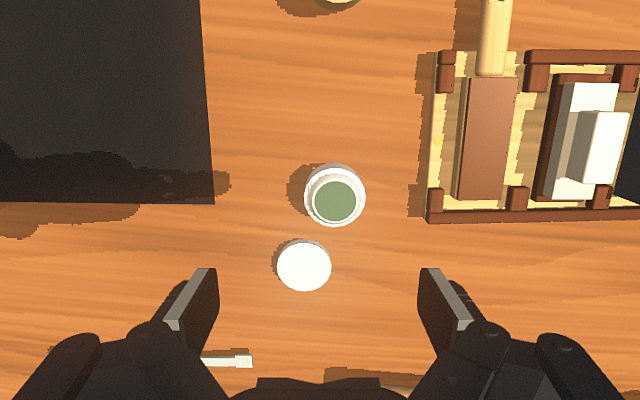

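Wrist view 9: the dresser lies lengthwise on the fine stone (605,145). The tub's paste is at (335,200) and the lid at (304,266). I'll segment both.

```bash
python3 - <<'E'
from q import *
C=cal("wrist"); s=manip.read_state(); print(np.round(s["position"]*1000,1))
im=cv2.imread("pics/w9.png"); B,G,R=[im[...,i].astype(int) for i in range(3)]
def blob(n,m,x0,x1,y0,y1,z):
    o=np.zeros(m.shape,np.uint8); o[y0:y1,x0:x1]=m[y0:y1,x0:x1]
    k,l,st,c=cv2.connectedComponentsWithStats(o); i=1+np.argmax(st[1:,4])
    W=np.array([pix2w("wrist",p,z,C)[:2] for p in np.argwhere(l==i)[:,::-1]],np.float32)*1000
    (e,r)=cv2.minEnclosingCircle(W); print(n,np.round(W.mean(0),1),"circle",np.round(e,1),"d",round(2*r,1))
g=im.min(2)
blob("lid",g>170,270,340,235,300,.012)
blob("paste",(G>R+3),305,365,170,225,.039)
blob("tubtop",(g>150)|(G>R+3),300,370,165,230,.03)
q("dresser",[(597,112),(629,114),(584,182),(613,184)],.062,C)
q("fine",[(568,82),(615,84),(553,198),(600,198)],.038,C)
E
python3 d.py .697 -.003 .010
```

```text
[ 5.981e+02 -1.000e-01  1.988e+02]
lid [697.3  -5.9] circle [697.3  -5.6] d 59.1
paste [613.1  17. ] circle [613.6  16.5] d 40.4
tubtop [611.6  17.7] circle [611.3  17. ] d 61.2
dresser c [541.4 233.4] L 58 W 27 yaw 7.0
fine c [540.5 232.1] L 102 W 44 yaw 10.5
units of 25mm: [-3.93 -0.46  7.55] yaw now 5.04
```

```bash
python3 -m jog '[{"dx":-0.93,"dy":-0.24,"dz":0.5,"rx":0,"ry":0,"rz":0,"grip":0},{"dx":-1,"dy":-0.3,"dz":1,"rx":0,"ry":0,"rz":0,"grip":0},{"dx":-1,"dy":0,"dz":1,"rx":0,"ry":0,"rz":0,"grip":0},{"dx":-1,"dy":0,"dz":1,"rx":0,"ry":0,"rz":0,"grip":0},{"dx":0,"dy":0,"dz":1,"rx":0,"ry":0,"rz":0,"grip":0}]'
python3 -m jog '[{"dx":0,"dy":0,"dz":1,"rx":0,"ry":0,"rz":0,"grip":0},{"dx":0,"dy":0,"dz":0.7,"rx":0,"ry":0,"rz":0,"grip":0},{"dx":0,"dy":0,"dz":0,"rx":0,"ry":0,"rz":0,"grip":0},{"dx":0,"dy":0,"dz":0,"rx":0,"ry":0,"rz":0,"grip":0}]' 20
python3 d.py .697 -.005 .004
```

```text
time: 39.67
position: [0.699, -0.0051, 0.0851]
eef_rot: [[-0.996, -0.088, 0.002], [-0.088, 0.996, 0.0], [-0.002, 0.0, -1.0]]
contact_force: [-0.6, 0.2, -1.0]
grip_width: 0.0851
time: 40.17
position: [0.6981, -0.006, 0.0448]
eef_rot: [[-0.996, -0.087, 0.002], [-0.087, 0.996, -0.0], [-0.002, -0.0, -1.0]]
contact_force: [0.4, 0.1, -0.2]
grip_width: 0.0855
units of 25mm: [0.04 0.05 1.63] yaw now 4.97
```

```bash
python3 -m jog '[{"dx":0.04,"dy":0.04,"dz":1,"rx":0,"ry":0,"rz":0,"grip":0},{"dx":0,"dy":0,"dz":0.5,"rx":0,"ry":0,"rz":0,"grip":0},{"dx":0,"dy":0,"dz":0.1,"rx":0,"ry":0,"rz":0,"grip":0},{"dx":0,"dy":0,"dz":0,"rx":0,"ry":0,"rz":0,"grip":0},{"dx":0,"dy":0,"dz":0,"rx":0,"ry":0,"rz":0,"grip":0.2}]' 20
python3 -m jog '[{"dx":0,"dy":0,"dz":0,"rx":0,"ry":0,"rz":0,"grip":0.3},{"dx":0,"dy":0,"dz":0,"rx":0,"ry":0,"rz":0,"grip":0.4},{"dx":0,"dy":0,"dz":0,"rx":0,"ry":0,"rz":0,"grip":0.5},{"dx":0,"dy":0,"dz":0,"rx":0,"ry":0,"rz":0,"grip":0.5},{"dx":0,"dy":0,"dz":0,"rx":0,"ry":0,"rz":0,"grip":0.5}]' 25
```

```text
time: 40.8
position: [0.6969, -0.0052, 0.0047]
eef_rot: [[-0.996, -0.086, 0.001], [-0.086, 0.996, -0.0], [-0.001, -0.0, -1.0]]
contact_force: [-0.8, 0.8, 0.2]
grip_width: 0.0698
time: 41.42
position: [0.6966, -0.0052, 0.0048]
eef_rot: [[-0.996, -0.086, 0.001], [-0.086, 0.996, 0.0], [-0.001, -0.0, -1.0]]
contact_force: [-2.1, -0.2, 5.8]
grip_width: 0.056
```

```bash
python3 -m jog '[{"dx":0,"dy":0,"dz":-0.4,"rx":0,"ry":0,"rz":0,"grip":0.5},{"dx":0,"dy":0,"dz":-1,"rx":0,"ry":0,"rz":0,"grip":0.5},{"dx":0,"dy":0,"dz":-1,"rx":0,"ry":0,"rz":0,"grip":0.5},{"dx":0.5,"dy":0.2,"dz":-0.4,"rx":0,"ry":0,"rz":0,"grip":0.5},{"dx":0.8,"dy":0.3,"dz":0,"rx":0,"ry":0,"rz":0,"grip":0.5}]'
python3 -m jog '[{"dx":0.8,"dy":0.3,"dz":0,"rx":0,"ry":0,"rz":0,"grip":0.5},{"dx":0.75,"dy":0.3,"dz":0,"rx":0,"ry":0,"rz":0,"grip":0.5},{"dx":0.4,"dy":0.11,"dz":0,"rx":0,"ry":0,"rz":0,"grip":0.5},{"dx":0,"dy":0,"dz":0,"rx":0,"ry":0,"rz":0,"grip":0.5},{"dx":0,"dy":0,"dz":0,"rx":0,"ry":0,"rz":0,"grip":0.5}]'
python3 d.py .613 .018 .035
python3 - <<'E'
from h import *
a=save("side","s1.png"); b=save("scene","c1.png")
p=manip.read_state()["position"]
out=[]
for n,im in(("side",a),("scene",b)):
    u=w2pix(n,[.613,.018,.04]).astype(int); im=cv2.cvtColor(np.array(im),cv2.COLOR_RGB2BGR)
    out.append(cv2.resize(im[u[1]-40:u[1]+40,u[0]-40:u[0]+40],(400,400),interpolation=cv2.INTER_CUBIC)); print(n,u)
cv2.imwrite("pics/hov.png",np.hstack(out))
E
```

```text
time: 42.05
position: [0.6639, 0.0043, 0.0755]
eef_rot: [[-0.996, -0.086, 0.004], [-0.086, 0.996, -0.0], [-0.004, -0.0, -1.0]]
contact_force: [-0.0, 0.6, 0.3]
grip_width: 0.0557
time: 42.68
position: [0.6138, 0.0176, 0.074]
eef_rot: [[-0.996, -0.086, 0.002], [-0.086, 0.996, -0.0], [-0.002, -0.0, -1.0]]
contact_force: [0.1, -0.2, 0.5]
grip_width: 0.0559
units of 25mm: [0.03 0.02 1.56] yaw now 4.94
side [362 190]
scene [289 264]
```

View pics/hov.png

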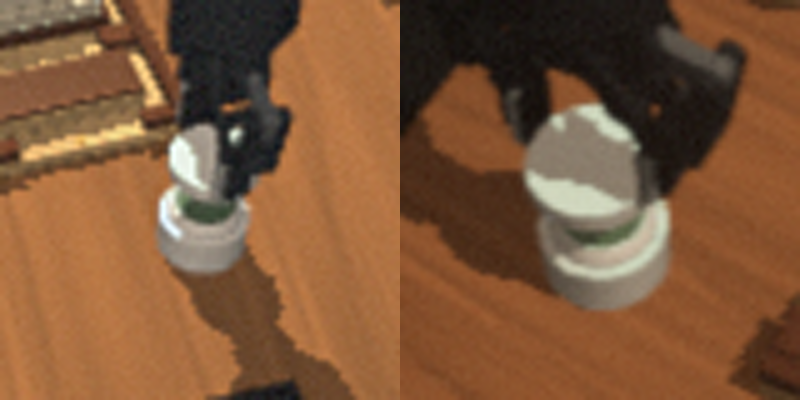

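Hover crops: the lid is held over the tub and looks roughly centred in both views. Lowering in steps while watching the force.

```bash
python3 -m jog '[{"dx":0.03,"dy":0.02,"dz":0.5,"rx":0,"ry":0,"rz":0,"grip":0.5},{"dx":0,"dy":0,"dz":0.5,"rx":0,"ry":0,"rz":0,"grip":0.5},{"dx":0,"dy":0,"dz":0.15,"rx":0,"ry":0,"rz":0,"grip":0.5},{"dx":0,"dy":0,"dz":0,"rx":0,"ry":0,"rz":0,"grip":0.5}]'
python3 -m jog '[{"dx":0,"dy":0,"dz":0.15,"rx":0,"ry":0,"rz":0,"grip":0.5},{"dx":0,"dy":0,"dz":0.1,"rx":0,"ry":0,"rz":0,"grip":0.5},{"dx":0,"dy":0,"dz":0,"rx":0,"ry":0,"rz":0,"grip":0.5}]'
```

```text
time: 43.28
position: [0.6115, 0.0183, 0.0443]
eef_rot: [[-0.996, -0.086, -0.001], [-0.086, 0.996, -0.0], [0.001, 0.0, -1.0]]
contact_force: [-0.3, 0.3, -0.6]
grip_width: 0.0555
time: 43.65
position: [0.6118, 0.0184, 0.0387]
eef_rot: [[-0.996, -0.087, -0.0], [-0.087, 0.996, 0.0], [0.0, 0.0, -1.0]]
contact_force: [1.2, 0.1, -0.1]
grip_width: 0.0561
```

```bash
python3 -m jog '[{"dx":-0.03,"dy":0,"dz":0.08,"rx":0,"ry":0,"rz":0,"grip":0.5},{"dx":0,"dy":0,"dz":0.05,"rx":0,"ry":0,"rz":0,"grip":0.5},{"dx":0,"dy":0,"dz":0.03,"rx":0,"ry":0,"rz":0,"grip":0.5},{"dx":0,"dy":0,"dz":0,"rx":0,"ry":0,"rz":0,"grip":0.5}]'
```

```text
time: 44.15
position: [0.6126, 0.0185, 0.0349]
eef_rot: [[-0.996, -0.087, 0.0], [-0.087, 0.996, 0.0], [-0.0, 0.0, -1.0]]
contact_force: [-0.5, 0.6, 0.7]
grip_width: 0.0559
```

```bash
python3 -m jog '[{"dx":0,"dy":0,"dz":0.03,"rx":0,"ry":0,"rz":0,"grip":0.5},{"dx":0,"dy":0,"dz":0.03,"rx":0,"ry":0,"rz":0,"grip":0.5},{"dx":0,"dy":0,"dz":0,"rx":0,"ry":0,"rz":0,"grip":0.5}]'
```

```text
time: 44.52
position: [0.6127, 0.0185, 0.0348]
eef_rot: [[-0.996, -0.086, 0.0], [-0.086, 0.996, 0.0], [-0.0, 0.0, -1.0]]
contact_force: [-3.4, 0.9, 11.7]
grip_width: 0.0558
```

Firm contact at exactly the seated height (TCP 0.0348 m). Releasing, retreating and checking.

```bash
python3 -m jog '[{"dx":0,"dy":0,"dz":0,"rx":0,"ry":0,"rz":0,"grip":0.3},{"dx":0,"dy":0,"dz":0,"rx":0,"ry":0,"rz":0,"grip":0},{"dx":0,"dy":0,"dz":-0.2,"rx":0,"ry":0,"rz":0,"grip":0},{"dx":0,"dy":0,"dz":-0.6,"rx":0,"ry":0,"rz":0,"grip":0},{"dx":0,"dy":0,"dz":-1,"rx":0,"ry":0,"rz":0,"grip":0}]'
python3 -m jog '[{"dx":0.5,"dy":0.8,"dz":-1,"rx":0,"ry":0,"rz":0,"grip":0},{"dx":1,"dy":1,"dz":-1,"rx":0,"ry":0,"rz":0,"grip":0},{"dx":1,"dy":1,"dz":-1,"rx":0,"ry":0,"rz":0,"grip":0},{"dx":1,"dy":1,"dz":-1,"rx":0,"ry":0,"rz":0,"grip":0},{"dx":1,"dy":0.8,"dz":-1,"rx":0,"ry":0,"rz":0,"grip":0}]'
python3 -m jog '[{"dx":0.7,"dy":0,"dz":-1,"rx":0,"ry":0,"rz":0,"grip":0},{"dx":0,"dy":0,"dz":-0.5,"rx":0,"ry":0,"rz":0,"grip":0},{"dx":0,"dy":0,"dz":0,"rx":0,"ry":0,"rz":0,"grip":0},{"dx":0,"dy":0,"dz":0,"rx":0,"ry":0,"rz":0,"grip":0},{"dx":0,"dy":0,"dz":0,"rx":0,"ry":0,"rz":0,"grip":0}]'
python3 -c "
from look import *
C,im=look('w10.png',['coarse_c','fine_c','strop_c','dresser_c','lid_c','tub_rim','cup_c'])
a=save('side','s2.png'); b=save('scene','c2.png')
out=[]
for n,im in(('side',a),('scene',b)):
    u=w2pix(n,[.613,.018,.04]).astype(int); im=cv2.cvtColor(np.array(im),cv2.COLOR_RGB2BGR)
    out.append(cv2.resize(im[u[1]-40:u[1]+40,u[0]-40:u[0]+40],(300,300),interpolation=cv2.INTER_CUBIC))
w=cv2.imread('pics/w10.png')
cv2.imwrite('pics/fin.png',np.vstack([cv2.resize(w[:250],(768,300)),cv2.copyMakeBorder(np.hstack(out),0,0,0,168,0)]))
"
```

```text
time: 45.15
position: [0.6122, 0.0184, 0.0789]
eef_rot: [[-0.996, -0.086, -0.001], [-0.086, 0.996, -0.0], [0.001, 0.0, -1.0]]
contact_force: [-0.0, -0.5, 1.5]
grip_width: 0.0849
time: 45.78
position: [0.4898, 0.1244, 0.2051]
eef_rot: [[-0.996, -0.087, 0.001], [-0.087, 0.996, 0.001], [-0.001, 0.001, -1.0]]
contact_force: [-0.4, 0.1, 0.1]
grip_width: 0.0856
time: 46.4
position: [0.4731, 0.1214, 0.2399]
eef_rot: [[-0.996, -0.086, -0.002], [-0.086, 0.996, -0.001], [0.002, -0.001, -1.0]]
contact_force: [0.6, 0.4, 0.4]
grip_width: 0.0855
coarse_c [([489.0, 237.0], 0.85, [0.5342, 0.3216])]
fine_c [([410.0, 238.0], 0.61, [0.5457, 0.2333])]
strop_c [([337.0, 239.0], 0.61, [0.5545, 0.1505])]
dresser_c [([420.0, 248.0], 0.81, [0.5587, 0.2491])]
lid_c [([223.0, 286.0], 0.84, [0.6341, 0.0169])]
tub_rim []
cup_c [([200.0, 111.0], 0.88, [0.4234, -0.0021])]
```

View pics/fin.png

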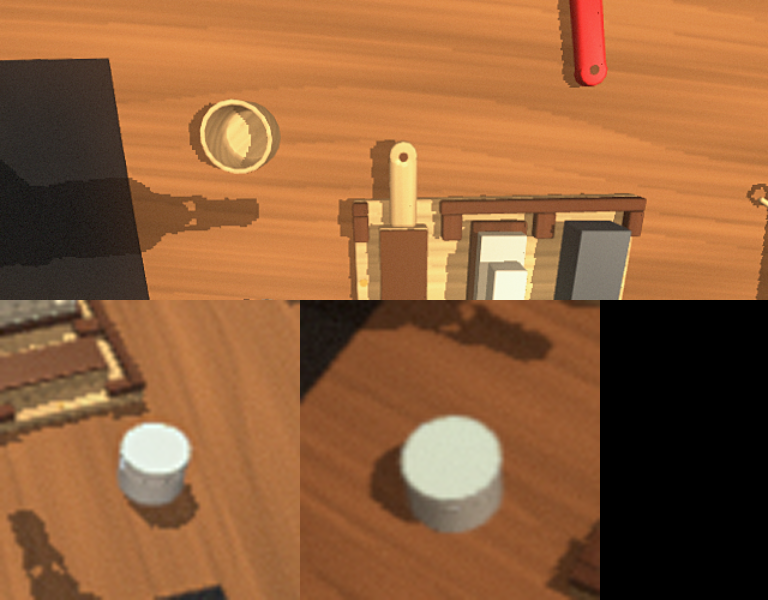

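The final picture shows the lid flush and level on the tub, the cup where it was, and all pieces in their bays with the dresser on the fine stone. Handing in.

```bash
python3 -c "
from h import *
C=cal('wrist');print(np.round(pix2w('wrist',(223,286),.036,C)*1000), np.round(pix2w('wrist',(420,248),.050,C)*1000))
print(manip.sign_off())"
```

```text
[615.  26.  36.] [542. 236.  50.]
the job is handed in; nothing more can be done
None
```

The sharpening station is set up and handed in at about 46 s of the 122 s allowed; the sign-off gives no verdict.

**Placement:** The strop went into the right bay, leather up with its handle out of the open front. The fine stone is in the middle bay with the dressing stone lengthwise on top, and the coarse stone is in the left bay. I lowered each stone to contact before letting go. The strop went down harder than intended, at about 48 N on the wrist (limit 120 N).

**Last checks:**
- **Stones and strop:** all measured within about 6 mm and 5° of their bay centres.
- **Dressing stone:** about 2 mm from the middle of the fine stone, and lying along it.
- **Lid:** it met the rim at exactly the seated height, and both fixed cameras show it flush and level.
- **Cup:** still where it started, to within the few millimetres the cameras can tell.

**Disagreements:**
- One late network reading put the lid about 8 mm to the side of where I set it down. The flush view and the contact height contradict that.
- One view gave the strop's yaw as 10° where the others gave 3–5°. Both are within the 14° allowed.

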